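# Put away the washed jars and their screw rings

## Task

Swing the cradle's locking lever fully open, take out the skewer, run it through all the jar rings standing in the drainer and lift them off together as one stack; then hang the loaded skewer back in both forks of the cradle, rings between the forks, and swing the lever fully shut over it. Also lift every glass jar over the lip of the wooden caddy and set it down gently, not dropped, to stand upright inside. Leave the mug, the bottle and the carton where they are.

Things in the scene. Friction and masses are not known exactly. Their poses are not given: they have to be found in the camera images.
- skewer_grip (a point): Centre of the skewer's dark wooden handle: 80 mm long (own y), 24 mm wide (x), 26 mm high (z). Its steel rod, 10 mm diameter, runs from 40 to 230 mm along +y from here. A stop collar (22 mm diameter, 4 mm thick) is on the rod at 66 to 70 mm. 0.14 kg, balance point about 75 mm along +y. At first it lies level in the cradle's two forks, handle overhanging on the cradle's -y side.
- skewer_tip (a point): Outermost point of the skewer's ball tip (ball 18 mm diameter), 239 mm along the skewer's +y from skewer_grip.
- cradle: Fixed dark steel cradle for the skewer; origin on the table under its centre, y along the skewer (about world +y). Base 130 x 190 mm. Forked posts 8 mm thick at y = -69 and +68 mm; forks 18 mm wide inside (x), notch bottom 95 mm above the table, prongs flaring outward from 115 to 131 mm height.
- cradle_seat (a point): Where skewer_grip lies when the skewer is in the cradle: 100 mm above the table, cradle x = 0, y = -122 mm (about 7 mm free play either way). The near fork then stands between handle and stop collar, the far fork inside the ball, and the rings hang between the forks.
- lever (a joint): Angle of the steel locking lever on the cradle, which turns in the level about an upright pivot: 0 = locked, its tongue lies across above the skewer's rod, beyond the far fork; it grows anticlockwise seen from above, to 1.6 = freed, tongue swung aside toward the cradle's +y; at 1.2 the skewer can be lifted out. Stiff only by light friction (about 1 N at the peg), stays where it is left.
- lever_peg (a point): Grip of the lever: middle of an upright black peg, 14 mm diameter, from 117 to 159 mm above the table, on the lever's other end from its tongue, 45 mm from the pivot. At lever angle 0 it lies toward the cradle's -x from the pivot, at 1.57 toward the cradle's -y.
- lever_pivot (a point): The lever's pivot, on the cradle at x = -45, y = 82 mm, 115 mm above the table. The tongue reaches 68 mm from it, its underside 112 mm above the table (the rod's top is at 105).
- drainer: Fixed wooden drainer where the rings stand on edge in a row; origin on the table under its centre, y along the row and the hole axes (about world +y). Base 110 x 112 mm. Four slots at y = -36, -12, 12, 36 mm, some empty, between pairs of thin fins 58 mm high that stand clear of the holes. The holes' common axis is 60 mm above the table at x = 0.
- caddy: Fixed wooden jar caddy, a low tray 101 x 306 mm (x, y) with a retaining lip all round, its top 55 mm above the table, 8 mm thick; inside 85 x 290 mm; inner floor 15 mm above the table. Origin on the table under its centre, z up.
- ring0_center (a point): Centre of a metal jar screw ring: outside diameter 72 mm, hole diameter 42 mm, 16 mm thick (along its own y, the hole axis), 0.04 kg. Stands on edge in slot 1 of the drainer, counted from the drainer's -y end. May be absent.
- ring1_center (a point): Centre of a metal jar screw ring: outside diameter 72 mm, hole diameter 42 mm, 16 mm thick (along its own y, the hole axis), 0.04 kg. Stands on edge in slot 2 of the drainer, counted from the drainer's -y end. May be absent.
- ring2_center (a point): Centre of a metal jar screw ring: outside diameter 72 mm, hole diameter 42 mm, 16 mm thick (along its own y, the hole axis), 0.04 kg. Stands on edge in slot 3 of the drainer, counted from the drainer's -y end. May be absent.
- ring3_center (a point): Centre of a metal jar screw ring: outside diameter 72 mm, hole diameter 42 mm, 16 mm thick (along its own y, the hole axis), 0.04 kg. Stands on edge in slot 4 of the drainer, counted from the drainer's -y end. May be absent.
- jar0_center (a point): Centre (half-way up) of an amber glass jar, a straight cylinder 66 mm in diameter and 88 mm high, about 0.2 kg, z up. Stands on the table in front of the caddy. May be absent.
- jar1_center (a point): Centre (half-way up) of an amber glass jar, a straight cylinder 66 mm in diameter and 88 mm high, about 0.2 kg, z up. Stands on the table in front of the caddy. May be absent.
- jar2_center (a point): Centre (half-way up) of an amber glass jar, a straight cylinder 66 mm in diameter and 88 mm high, about 0.2 kg, z up. Stands on the table in front of the caddy. May be absent.
- mug: Bystander: white mug, 76 mm diameter, 90 mm high; origin under its centre.
- syrup: Bystander: green syrup bottle, 66 mm diameter, 200 mm high; origin under its centre.
- carton: Bystander: milk carton, 70 x 70 x 190 mm; origin under its centre.
Things that resemble listed ones, but are neither listed nor needed, are in the scene too. What is shaped like the part that bears ring1_center but green or purple is not meant.

How it is judged:
By the outcome, as a careful person would: the job done as asked, in the order asked, and still so for the second after the job is handed in, with the robot touching nothing.
Of ring0, ring1, ring2, ring3 only 2 to 4 are there at a start; the rules pass over those that are not, and their reading is None.
Of jar0, jar1, jar2 only 2 to 3 are there at a start; the rules pass over those that are not, and their reading is None.
At some moment in a run one of jar0, jar1, jar2 may be knocked a few centimetres aside while the robot is not near it.
It also fails if it takes over 200 s, if anything falls off the work surface, if the arm or the gripper's body presses on something with over 40 N, if the wrist force passes 120 N, or if a joint passes its speed limit or range.

## Robot

A 7-joint arm with a two-finger parallel gripper is mounted at the origin on the work surface. World frame = base frame: x ahead of the robot, y to its left, z up, the work surface at z = 0. Lengths are in m, angles in degrees, forces in N, time in s.
With the tool pointing down it reaches from about 0.425 to 1.025 m from the base axis. Payload 3.6 kg.
Tool frame: the origin (TCP) lies at the very end of the fingers, on their centre line; the grasp point (between the pads) lies 19 mm behind it; x points along the fingers, y is the direction in which the jaws open and shut, and the axes are right-handed (so a half turn about x gives the same grasp; the last joint's range is limited). The gripper opens to 85 mm and grips with 20 to 120 N. Pads are 22 mm wide; open, the fingers measure 114 mm over their backs; the gripper's body (76 mm by 85 mm) begins 54 mm behind the grasp point. The pads swing forward as they close: fully open they stand 13 mm farther back than shut.
Start: joints at [69.586, 33.873, 2.773, 92.16, -1.908, 54.013, -1.931], TCP at [0.188, -0.7, 0.196] pointing down, gripper open.
Joint ranges: [-153.93, 153.93], [-27.13, 128.08], [-72.61, 78.16], [10.71, 143.7], [-87.88, 267.88], [4.46, 118.87], [-176.78, 176.78]. Speed limits (degrees/s): [147.25, 147.25, 180, 180, 180, 180, 180].

## Interface

Orientations are given as [roll, pitch, yaw] about the fixed x, y, z axes, in that order (R = Rz(yaw) Ry(pitch) Rx(roll)).
In Python, from plant import * gives the robot as it stands.
- The arm moves only by the shell command python3 -m pendant 'ROWS'. ROWS is JSON, one flat list of numbers, 7 for each row, row after row: the turn, a rotation vector about the tool's x, y, z in rad, then the shift along the tool's x, y, z in m, then the closure in counts, from 0 (fully open) to 255 (shut). A call has 1 to 8 rows; each row is the pose to reach, as a shift and turn from the pose commanded when the call began, along the tool's axes at that moment; what a row does not reach only later rows make up. A row lasts 1/12 s, in which the tool goes at most 41.7 mm and 7.16 degrees, less where a joint would pass 70% of its speed; a pose out of reach is approached as far as the arm can. A call with a gripper value outside its range is refused whole. The fingers move at their own pace and stop on an object; the grip force is fixed at half the most. Time passes only in rows, so rows that repeat a pose let the fingers close. It gives the time, the measured TCP pose, the force and the opening at its end, in the units of the state.
- state(): the state, without advancing time (a new reading comes with each control period).
- read_camera(name): name is "scene" or "side" or "wrist"; returns a dict with "img" (480x640x3 uint8, red, green, blue), "fx", "fy", "cx", "cy" (pixels), "rvec" (rotation vector, rad) and "tvec" (3), from world to camera coordinates, as OpenCV has them. Camera axes: x right, y down, z forward; pixel columns grow to the right and rows downward; lengths in m; the calibration is good to about 2 mm. A picture is of the moment at which its call begins. There is no depth.
- sign_off(): hands the job in, once; it reports no verdict.
The state is a dict: "time": time; "joints": joint angles; "qvel": joint speeds; "tau": joint torques, N m; "ee_pos": TCP position; "tool_rot": TCP orientation; "force": force on the tool from outside, world axes, zero at the start; "torque": the same for the moment, N m; "finger_gap": finger opening in m.
Only numpy, scipy, OpenCV 4.12 (cv2) and the standard library are available. Lean on these libraries where they do the work, as an engineer would, in place of code of your own. Each camera call takes 0.05 s, during which the arm holds its last target. There are 200 camera calls.

## Working session

There is one attempt and no reset: what is moved stays moved. The work goes in short steps, Python scripts to look and compute and a shell command to move; the robot and the scene stay as the last step left them, time stands still between calls to the robot, and variables do not carry over. Pictures are saved under pics/ and viewed, about 12 in all and at most 16, crops included, and the job is handed in when it is done.

```bash
ls; mkdir -p pics; python3 - <<'E'
from plant import *
import cv2
for n in ("scene","side","wrist"):
    c=read_camera(n); cv2.imwrite(f"pics/{n}0.png",c["img"][:,:,::-1])
    print(n,[c[k] for k in("fx","fy","cx","cy")],c["rvec"],c["tvec"])
s=state();print(s)
E
```

```text
pics
scene [459.64446814040366, 459.64446814040366, 316.72295963657433, 240.44405961689546] [ 0.89437699  2.47777126 -1.09833604] [ 0.39306856 -0.17317709  1.36628869]
side [532.9095758736737, 532.9095758736737, 323.925406192596, 244.61036668418066] [ 2.41621128 -0.24830639  0.07595673] [-0.52076682  0.18339612  1.14711305]
wrist [366.1757907083783, 366.1757907083783, 318.80303201287245, 238.72270678544456] [-2.32227454  1.77947615  0.23595617] [-0.72433079 -0.03349268  0.37765078]
{'time': 0.15, 'joints': array([69.58387906, 33.91346321,  2.76758069, 92.21845112, -1.90885233,
       54.01359344, -1.92991499]), 'qvel': array([ 0.11512778, -0.20120717,  0.04521885, -0.2678107 , -0.02567146,
       -0.02036232,  0.01157457]), 'tau': array([ 3.08748364e-03, -5.49249279e+01,  1.54949170e+00, -1.98453248e+01,
        9.50141635e-03,  5.65691022e-03, -6.13916342e-06]), 'ee_pos': array([ 0.18820144, -0.69942171,  0.19461281]), 'tool_rot': array([-87.36807756,  89.90060256, 107.69622927]), 'force': array([-0.45963402,  0.04143006, -0.25599043]), 'torque': array([ 0.05110746, -0.00641145, -0.06962238]), 'finger_gap': 0.08531692818820927}
```

View pics/scene0.png

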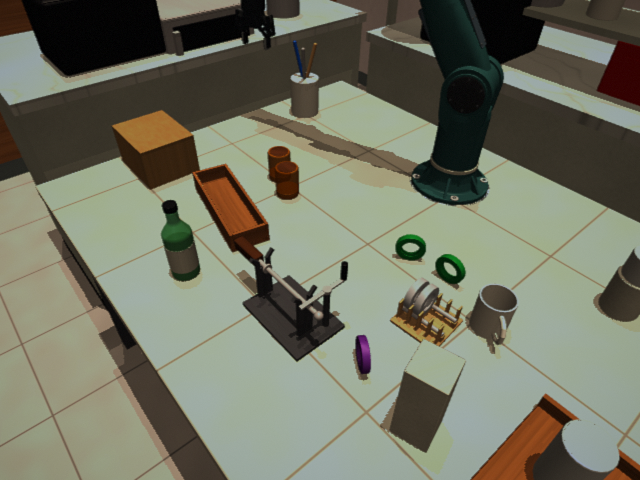

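View pics/side0.png

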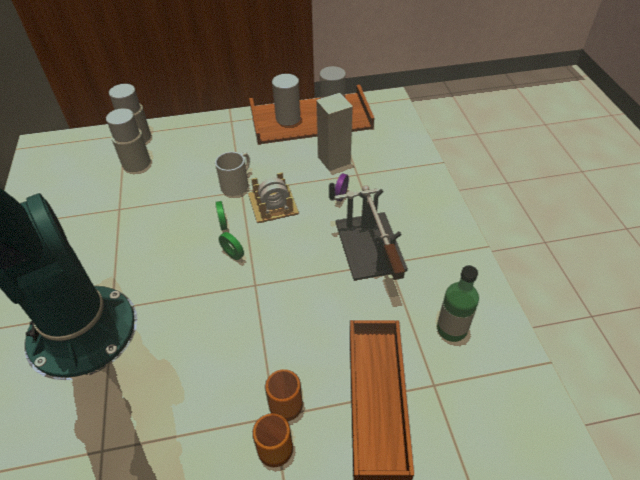

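The two jars are at scene (279,162) and (287,180). The cradle is at about (295,315) with the skewer handle at (248,247), and the drainer is at (428,312) with metal rings at about (420,297). The green rings at (410,247) and (450,267) and the purple one at (363,355) are decoys. So are the second tray at (560,450) with grey cylinders and the grey jars at the right. I'll check with close crops.

```bash
python3 - <<'E'
import cv2,numpy as np
a=cv2.imread("pics/scene0.png");b=cv2.imread("pics/side0.png")
def crop(i,x,y,w,h): return cv2.resize(i[y:y+h,x:x+w],(400,300),interpolation=cv2.INTER_CUBIC)
# 4x ; each 160... 
o=np.vstack([np.hstack([cv2.resize(a[235:360,235:355],(400,417)),cv2.resize(a[265:360,375:475],(400,380))[:380] if 0 else cv2.resize(a[265:369,375:475],(400,417))])])
o2=np.hstack([cv2.resize(b[165:285,320:420],(400,480)),cv2.resize(b[160:232,240:300],(400,480))])
cv2.imwrite("pics/c1.png",o);cv2.imwrite("pics/c2.png",o2)
E
```

```text
(no output)
```

View pics/c1.png

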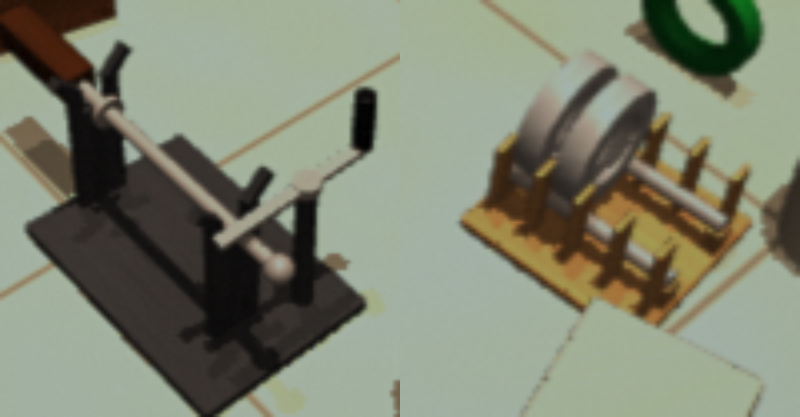

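View pics/c2.png

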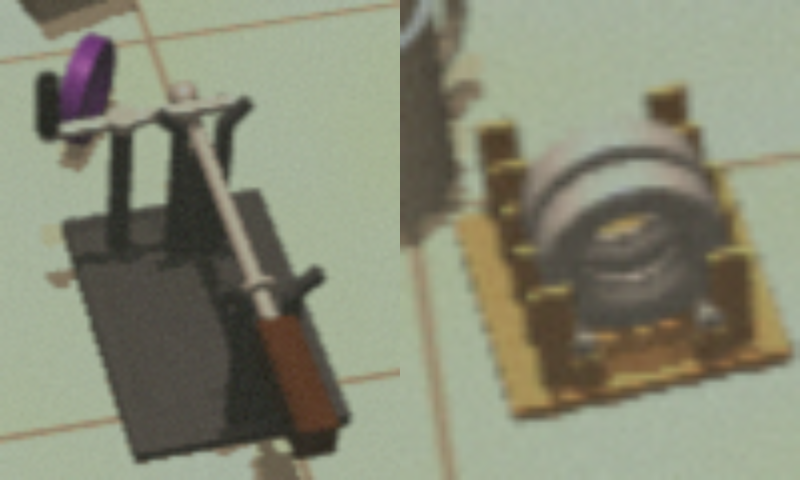

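```bash
cat > h.py <<'E'
from plant import *
import numpy as np,cv2
from scipy.spatial.transform import Rotation as R
from scipy.optimize import least_squares
CAL={"scene":((459.644,459.644,316.723,240.444),(0.89437699,2.47777126,-1.09833604),(0.39306856,-0.17317709,1.36628869)),
"side":((532.91,532.91,323.925,244.61),(2.41621128,-0.24830639,0.07595673),(-0.52076682,0.18339612,1.14711305))}
def proj(c,P):
    (fx,fy,cx,cy),r,t=c if isinstance(c,tuple) else CAL[c]
    p=np.atleast_2d(P)@R.from_rotvec(r).as_matrix().T+np.array(t)
    return np.c_[fx*p[:,0]/p[:,2]+cx,fy*p[:,1]/p[:,2]+cy]
def plane(c,uv,z):
    (fx,fy,cx,cy),r,t=c if isinstance(c,tuple) else CAL[c]
    M=R.from_rotvec(r).as_matrix();C=-M.T@np.array(t)
    d=M.T@np.array([(uv[0]-cx)/fx,(uv[1]-cy)/fy,1]);return C+d*(z-C[2])/d[2]
def tri(a,b):
    return least_squares(lambda X:np.r_[proj("scene",X)[0]-a,proj("side",X)[0]-b],[.5,0,.1])
def cam(n):
    c=read_camera(n);return c["img"][:,:,::-1].copy(),((c["fx"],c["fy"],c["cx"],c["cy"]),c["rvec"],c["tvec"])
def fr(p,L):  # local xyz (m) -> world for pose x,y,yaw
    L=np.atleast_2d(L);c,s=np.cos(p[2]),np.sin(p[2])
    return np.c_[p[0]+c*L[:,0]-s*L[:,1],p[1]+s*L[:,0]+c*L[:,1],L[:,2]]
E
python3 - <<'E'
from h import *
sc={"pegtop":(344.2,262.6),"pegbot":(343.9,280),"pivot":(327.4,289.6),"ball":(318.7,314.7),"collar":(266.8,268),"b_l":(243.4,304),"b_b":(297,359.5),"b_r":(344.2,325.6),"b_t":(289,275.8)}
sd={"pegtop":(331.7,183.2),"pegbot":(331.7,199.5),"pivot":(350,194.5),"ball":(366,188.5),"collar":(384,236),"b_l":(407.5,270),"b_b":(385.5,213),"b_r":(335.7,221.2),"b_t":(354.3,280)}
for k in sc:
    r=tri(sc[k],sd[k]);print(k,r.x.round(4),"err",r.fun.round(1))
print("drainer l,r",tri((390,320),(298.5,212.8)).x, tri((462.5,320.5),(249,192.7)).x)
for n,u in (("scene",(390,320)),("scene",(462.5,320.5)),("side",(249,192.7)),("side",(257.2,222.5)),("side",(298.5,212.8)),("side",(292.5,186))):print(n,u,plane(n,u,.01).round(4))
print("caddy",[plane("side",u,.055).round(3).tolist() for u in((350,321),(399,321),(410,472),(354,475))])
print("jars scene",[plane("scene",u,.088).round(3).tolist() for u in((279,153),(287.5,169))])
print("jars side",[plane("side",u,.088).round(3).tolist() for u in((284,384),(272,430))])
E
```

```text
pegtop [0.586  0.1677 0.1609] err [ 0.2 -0.1  0.3  0.1]
pegbot [0.5846 0.1676 0.1108] err [-0.3  0.1 -0.3 -0.1]
pivot [0.6293 0.1694 0.1158] err [-0.  0. -0. -0.]
ball [0.6748 0.1967 0.1012] err [-0.3  0.1 -0.4 -0.1]
collar [0.6774 0.037  0.1029] err [ 0.8 -0.2  0.9  0.2]
b_l [0.731  0.0094 0.003 ] err [-0.3  0.1 -0.3 -0.1]
b_b [0.7294 0.1965 0.006 ] err [-0.6  0.1 -0.8 -0.2]
b_r [0.601  0.1947 0.0053] err [-0.1  0.  -0.1 -0. ]
b_t [0.603  0.006  0.0041] err [-0.3  0.1 -0.3 -0.1]
drainer l,r [0.51480473 0.24497532 0.00362633] [0.39832307 0.34474284 0.00538479]
scene (390, 320) [0.5191 0.248  0.01  ]
scene (462.5, 320.5) [0.4018 0.3464 0.01  ]
side (249, 192.7) [0.3987 0.3393 0.01  ]
side (257.2, 222.5) [0.4071 0.2271 0.01  ]
side (298.5, 212.8) [0.514  0.2388 0.01  ]
side (292.5, 186) [0.5152 0.3406 0.01  ]
caddy [[0.56, -0.132, 0.055], [0.658, -0.152, 0.055], [0.589, -0.442, 0.055], [0.497, -0.428, 0.055]]
jars scene [[0.378, -0.331, 0.088], [0.409, -0.25, 0.088]]
jars side [[0.406, -0.258, 0.088], [0.374, -0.338, 0.088]]
```

```bash
cat >> h.py <<'E'
def Rd(a,tilt=0):
    a=np.radians(a);y=np.array([np.cos(a),np.sin(a),0]);x=np.array([0,0,-1.]);return np.c_[x,y,np.cross(x,y)]
def cur():
    s=state();return np.array(s["ee_pos"]),R.from_euler("xyz",s["tool_rot"],degrees=True).as_matrix(),s
def go(p,a=None,via=None):
    """print turn+shift in current tool axes to reach TCP p with jaw bearing a (deg, mod 180)"""
    p0,R0,s=cur();jy=np.degrees(np.arctan2(R0[1,1],R0[0,1]))
    if a is None: T=np.zeros(3);ang=0
    else:
        a=jy+((a-jy+90)%180-90); T=R.from_matrix(R0.T@Rd(a)).as_rotvec();ang=np.degrees(np.linalg.norm(T))
    d=np.array(p)-p0;n=max(np.linalg.norm(d)/.0417,ang/7.16)
    print("row",(T).round(4).tolist(),(R0.T@d).round(4).tolist(),"rows>=%.1f"%n)
def st():
    p,M,s=cur();print("t%.2f"%s["time"],p.round(4),"jaw %.1f"%np.degrees(np.arctan2(M[1,1],M[0,1])),"down",M[:,0].round(3),"F",np.round(s["force"],1),"gap %.4f"%s["finger_gap"],"q",np.round(s["joints"],0))
E
python3 - <<'E'
from h import *
for n,a,b in(("g1",(410,247),(222,215)),("g2",(450,267),(231,245)),("pur",(363,355),(342,184)),("mugtop",(497,300),(232,162)),("cartontop",(436,368),(334,102)),("handleend",(238,240),(398,270))):
    r=tri(a,b);print(n,r.x.round(3),r.fun.round(1))
st();go((.5,-.35,.33),-45)
E
```

```text
g1 [0.351 0.172 0.083] [10.6 -5.4 10.4  6.3]
g2 [ 0.309  0.214 -0.012] [-11.1   5.7 -11.2  -6.9]
pur [0.639 0.287 0.04 ] [ 0.3 -0.1  0.4  0.2]
mugtop [0.368 0.384 0.084] [-0.2  0.1 -0.3 -0.2]
cartontop [0.65  0.436 0.188] [ 0.3 -0.1  0.5  0.2]
handleend [ 0.679 -0.066  0.11 ] [ 1.4 -0.3  1.3  0.3]
t0.15 [ 0.1882 -0.6994  0.1946] jaw -74.9 down [-0.001  0.002 -1.   ] F [-0.5  0.  -0.3] gap 0.0853 q [70. 34.  3. 92. -2. 54. -2.]
row [-0.5225, -0.0004, 0.0017] [-0.135, -0.2566, -0.3919] rows>=11.7
```

```bash
python3 -m pendant '[-0.25,0,0,-0.135,-0.128,-0.196,0, -0.25,0,0,-0.135,-0.128,-0.196,0, -0.25,0,0,-0.135,-0.128,-0.196,0, -0.5225,0,0,-0.135,-0.2566,-0.392,0, -0.5225,0,0,-0.135,-0.2566,-0.392,0, -0.5225,0,0,-0.135,-0.2566,-0.392,0, -0.5225,0,0,-0.135,-0.2566,-0.392,0, -0.5225,0,0,-0.135,-0.2566,-0.392,0]'
python3 - <<'E'
from h import *
st();go((.5,-.35,.33),-45);go((.46,.2,.33),0)
E
```

```text
time: 0.82
ee_pos: [0.3971, -0.4651, 0.2993]
tool_rot: [-82.3, 90.0, 142.7]
force: [0.7, -0.0, 0.4]
finger_gap: 0.0855
t0.82 [ 0.3971 -0.4651  0.2993] jaw -45.0 down [-0.  0. -1.] F [ 0.7 -0.   0.4] gap 0.0855 q [ 51.  20.  -8. 101.   3.  60.  -3.]
row [-0.0003, 0.0001, 0.0004] [-0.0307, -0.0087, -0.1542] rows>=3.8
row [-0.7857, -0.0001, 0.0004] [-0.0305, -0.426, -0.5147] rows>=16.0
```

```bash
python3 -m pendant '[0,0,0,-0.04,-0.009,-0.154,0,0,0,0,-0.04,-0.009,-0.154,0,0,0,0,-0.04,-0.009,-0.154,0,0,0,0,-0.04,-0.009,-0.154,0]'
python3 - <<'E'
from h import *
st();go((.53,.13,.38),-45)
E
```

```text
time: 1.15
ee_pos: [0.501, -0.3484, 0.3398]
tool_rot: [172.3, 89.9, 37.4]
force: [0.6, 0.4, 0.1]
finger_gap: 0.0855
t1.15 [ 0.501  -0.3484  0.3398] jaw -44.9 down [ 0.001  0.001 -1.   ] F [0.6 0.4 0.1] gap 0.0855 q [ 39.  18. -11.  98.   4.  64. -18.]
row [0.0024, -0.0012, -0.0002] [-0.0398, -0.3169, -0.3596] rows>=11.5
```

```bash
python3 -m pendant '[0,0,0,-0.04,-0.317,-0.36,0,0,0,0,-0.04,-0.317,-0.36,0,0,0,0,-0.04,-0.317,-0.36,0,0,0,0,-0.04,-0.317,-0.36,0,0,0,0,-0.04,-0.317,-0.36,0,0,0,0,-0.04,-0.317,-0.36,0,0,0,0,-0.04,-0.317,-0.36,0,0,0,0,-0.04,-0.317,-0.36,0]'
python3 -m pendant '[0,0,0,0,-0.105,-0.12,0,0,0,0,0,-0.105,-0.12,0,0,0,0,0,-0.105,-0.12,0,0,0,0,0,-0.105,-0.12,0,0,0,0,0,-0.105,-0.12,0]'
python3 - <<'E'
from h import *
st();i,c=cam("wrist");cv2.imwrite("pics/w1.png",i);np.save("w1.npy",np.array([*c[0],*c[1],*c[2]]))
M=R.from_rotvec(c[1]).as_matrix();print("cam",-M.T@np.array(c[2]),M[2])
E
```

```text
time: 1.82
ee_pos: [0.5194, -0.0183, 0.3669]
tool_rot: [23.3, 90.0, -111.7]
force: [1.4, -0.8, 0.1]
finger_gap: 0.0855
time: 2.23
ee_pos: [0.5292, 0.149, 0.3671]
tool_rot: [-138.0, 89.6, 87.8]
force: [0.6, 1.4, 0.3]
finger_gap: 0.0856
t2.23 [0.5292 0.149  0.3671] jaw -44.2 down [ 0.     0.006 -1.   ] F [0.6 1.4 0.3] gap 0.0856 q [  2.  13. -27. 102.   6.  66. -71.]
cam [0.57496899 0.19425113 0.54528608] [-0.18013409 -0.17937983 -0.96714766]
```

View pics/w1.png

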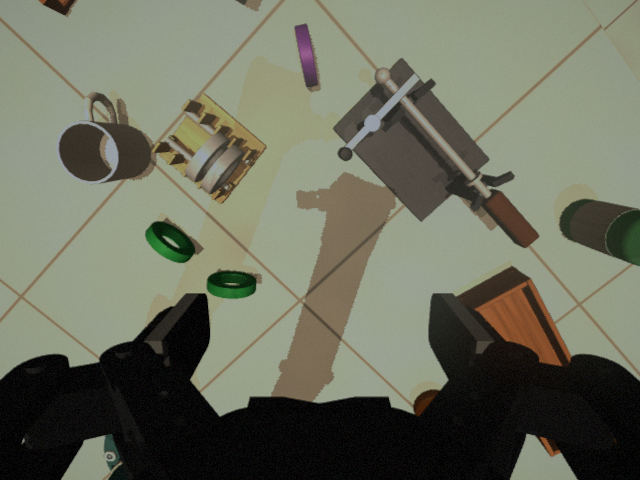

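```bash
python3 - <<'E'
from h import *
v=np.load("w1.npy");C=(tuple(v[:4]),v[4:7],v[7:])
for n,u,z in(("peg",(345,151),.159),("pivot",(373,122),.118),("ball",(383,76),.1),("h1",(491,200),.113),("h2",(532,243),.113),("cb_l",(334,127),.006),("cb_b",(422,221),.006),("cb_r",(489,160),.006),("cb_t",(403,58),.006),("d+x-y",(266,147),.008),("d-x-y",(222,203),.008),("d+x+y",(204,94),.008),("d-x+y",(157,148),.008),("ringBtop",(228,162),.096),("g1",(170,242),.02),("g2",(232,285),.02),("pur",(307,56),.03)):
    print(n,plane(C,u,z).round(4))
Dm={"w":[((266,147),(55,-56)),((222,203),(-55,-56)),((204,94),(55,56))],"scene":[((390,320),(55,-56)),((462.5,320.5),(-55,56))],"side":[((298.5,212.8),(55,-56)),((257.2,222.5),(-55,-56)),((249,192.7),(-55,56))]}
def f(p):
    o=[]
    for k,l in Dm.items():
        for u,L in l:o+=list(proj(C if k=="w" else k,fr(p,[L[0]/1e3,L[1]/1e3,p[3]]))[0]-u)
    return np.array(o)
r=least_squares(f,[.456,.29,.05,.008],loss="soft_l1");p=r.x;print("drainer",p[:2],np.degrees(p[2]),p[3],f(p).reshape(-1,2).round(1).tolist())
i=cv2.imread("pics/w1.png");th=np.linspace(0,2*np.pi,60)
K=5;x0,y0=140,80;o=cv2.resize(i[y0:y0+130,x0:x0+140],None,fx=K,fy=K,interpolation=cv2.INTER_CUBIC)
def dr(P,col):
    q=((proj(C,P)-[x0,y0]+.5)*K).astype(np.int32);cv2.polylines(o,[q],True,col,1)
dr(fr(p,[(a*.055,b*.056,p[3]) for a,b in((1,1),(1,-1),(-1,-1),(-1,1))]),(255,0,0))
for y,col in((-.036,(0,0,255)),(-.012,(0,255,0)),(.012,(255,255,0)),(.036,(255,0,255))):
    dr(fr(p,np.c_[.036*np.cos(th),0*th+y,.06+.036*np.sin(th)]),col)
cv2.imwrite("pics/d1.png",o)
E
```

```text
peg [0.5872 0.1705 0.159 ]
pivot [0.6323 0.1692 0.118 ]
ball [0.6759 0.1969 0.1   ]
h1 [0.6739 0.0058 0.113 ]
h2 [ 0.6774 -0.0713  0.113 ]
cb_l [0.6035 0.1959 0.006 ]
cb_b [0.6049 0.0059 0.006 ]
cb_r [0.7318 0.0074 0.006 ]
cb_t [0.7314 0.1955 0.006 ]
d+x-y [0.5152 0.2438 0.008 ]
d-x-y [0.4103 0.2337 0.008 ]
d+x+y [0.5053 0.3522 0.008 ]
d-x+y [0.4028 0.3514 0.008 ]
ringBtop [0.4795 0.2555 0.096 ]
g1 [0.3147 0.2477 0.02  ]
g2 [0.3303 0.1371 0.02  ]
pur [0.6377 0.2834 0.03  ]
drainer [0.45598931 0.29417677] 5.349370770266134 0.003292391127501808 [[0.9, -0.3], [-0.7, 1.5], [-0.4, -1.3], [-0.9, -0.0], [0.4, 0.1], [0.6, 0.4], [-0.3, 0.1], [-0.9, 0.6]]
```

View pics/d1.png

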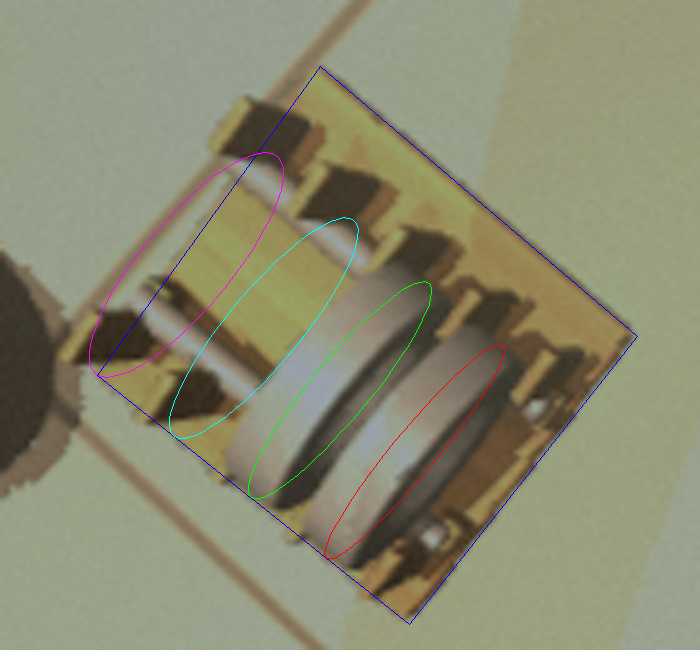

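```bash
python3 - <<'E'
from h import *
go((.586,.169,.19),-45);st()
E
```

```text
row [0.0089, -0.0013, 0.0019] [0.1768, 0.0232, -0.0569] rows>=4.5
t2.28 [0.5296 0.1443 0.3668] jaw -44.5 down [-0.     0.002 -1.   ] F [ 0.6 -0.9 -0.8] gap 0.0853 q [  2.  13. -27. 102.   6.  66. -71.]
```

```bash
python3 -m pendant '[0.009,0,0,0.177,0.0232,-0.057,80,0.009,0,0,0.177,0.0232,-0.057,80,0.009,0,0,0.177,0.0232,-0.057,80,0.009,0,0,0.177,0.0232,-0.057,80,0.009,0,0,0.177,0.0232,-0.057,80,0.009,0,0,0.177,0.0232,-0.057,80,0.009,0,0,0.177,0.0232,-0.057,80,0.009,0,0,0.177,0.0232,-0.057,80]'
python3 - <<'E'
from h import *
st();go((.586,.169,.125),-45)
E
```

```text
time: 2.95
ee_pos: [0.5881, 0.1621, 0.1912]
tool_rot: [136.4, 89.9, 0.8]
force: [1.1, 0.9, 0.3]
finger_gap: 0.0584
t2.95 [0.5881 0.1621 0.1912] jaw -45.6 down [ 0.002  0.    -1.   ] F [1.1 0.9 0.3] gap 0.0584 q [ -3.  27. -24. 107.  14.  48. -79.]
row [-0.0103, -0.0013, -0.0012] [0.0662, -0.0064, -0.0032] rows>=1.6
```

```bash
python3 -m pendant '[-0.01,0,0,0.033,-0.006,-0.003,80,-0.01,0,0,0.066,-0.006,-0.003,80,-0.01,0,0,0.066,-0.006,-0.003,80,-0.01,0,0,0.066,-0.006,-0.003,80,-0.01,0,0,0.066,-0.006,-0.003,80]'
python3 - <<'E'
from h import *
st();go((.586,.169,.125),-45);i,c=cam("wrist");cv2.imwrite("pics/w2.png",i[40:,:]);print(proj(c,[(.586,.169,.159),(.63,.169,.118)])-[0,40])
E
```

```text
time: 3.37
ee_pos: [0.587, 0.1694, 0.1264]
tool_rot: [148.7, 89.8, 13.7]
force: [0.1, -0.2, 1.1]
finger_gap: 0.0589
t3.37 [0.587  0.1694 0.1264] jaw -45.0 down [ 0.004  0.001 -1.   ] F [ 0.1 -0.2  1.1] gap 0.0589 q [ -5.  32. -22. 110.  18.  41. -82.]
row [0.0003, -0.0034, -0.0021] [0.0014, -0.0004, 0.001] rows>=0.0
[[317.02880268 259.62903073]
 [377.37831685 170.91285252]]
```

View pics/w2.png

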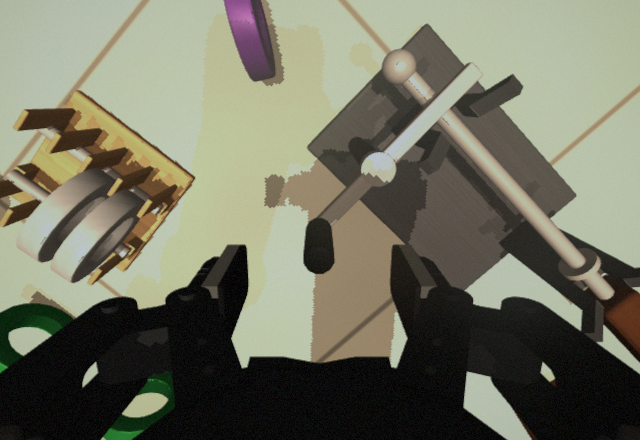

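```bash
python3 -m pendant '[0,0,0,0,0,0,255,0,0,0,0,0,0,255,0,0,0,0,0,0,255,0,0,0,0,0,0,255,0,0,0,0,0,0,255,0,0,0,0,0,0,255,0,0,0,0,0,0,255]'
python3 -m pendant '[0,0,0,0,0.007,0.0057,255,0,0,0,0,0.0149,0.0099,255,0,0,0,0,0.0235,0.0124,255,0,0,0,0,0.0325,0.0132,255,0,0,0,0,0.0414,0.0121,255,0,0,0,0,0.0499,0.0094,255,0,0,0,0,0.0577,0.0049,255,0,0,0,0,0.0645,-0.0009,255]'
python3 - <<'E'
from h import *
st()
E
```

```text
time: 4.0
ee_pos: [0.5852, 0.1692, 0.1237]
tool_rot: [-29.4, 90.0, -164.3]
force: [-0.2, 0.0, 0.6]
finger_gap: -0.0003
time: 4.67
ee_pos: [0.6328, 0.1235, 0.1237]
tool_rot: [110.1, 90.0, -24.9]
force: [-0.8, 0.2, -0.3]
finger_gap: -0.0001
t4.67 [0.6328 0.1235 0.1237] jaw -45.0 down [ 0. -0. -1.] F [-0.8  0.2 -0.3] gap -0.0001 q [  0.  34. -22. 105.  18.  44. -76.]
```

```bash
python3 - <<'E'
from h import *
i,c=cam("wrist");j,_=cam("side");cv2.imwrite("pics/w3.png",np.hstack([cv2.resize(i[60:360,120:520],(400,300)),cv2.resize(j[150:270,300:460],(400,300))]))
E
```

```text
(no output)
```

View pics/w3.png

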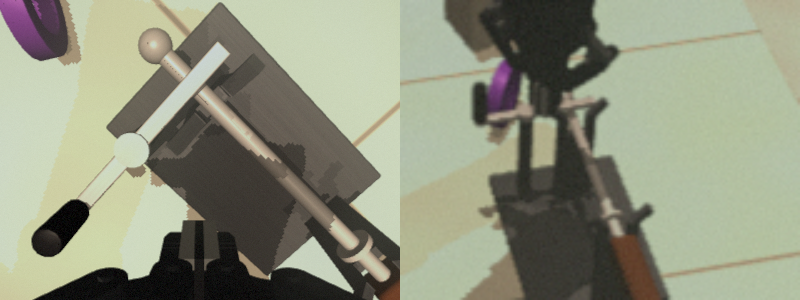

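```bash
python3 - <<'E'
from h import *
p,M,s=cur();i,c=cam("wrist");print(proj(c,[p,p-M[:,0]*.019,p-M[:,0]*.05]),p)
print("peg z.159/.117",proj(c,[(.586,.169,.159),(.586,.169,.117)]), "observed top ~(166,299) base ~(200,268)")
print("pivot",proj(c,[(.63,.169,.118)]),"obs (251,209)")
# refit peg from this view
for z in(.159,):print(plane(c,(166,301),z),plane(c,(251,209),.118))
cv2.imwrite("pics/tmp.png",i)
E
```

```text
[[317.90129734 271.60438166]
 [317.81143429 285.71461904]
 [317.61436758 316.65790629]] [0.63404233 0.12428891 0.12388526]
peg z.159/.117 [[163.12373739 305.3751351 ]
 [195.3065107  271.41231297]] observed top ~(166,299) base ~(200,268)
pivot [[250.34141898 214.54260049]] obs (251,209)
[0.58843525 0.16940622 0.159     ] [0.63236088 0.1706919  0.118     ]
```

```bash
python3 - <<'E'
import cv2
i=cv2.imread("pics/tmp.png")[190:350,220:440];i=cv2.convertScaleAbs(i,alpha=1.8,beta=20)
cv2.imwrite("pics/w4.png",cv2.resize(i,None,fx=3.5,fy=3.5,interpolation=cv2.INTER_CUBIC))
E
```

```text
(no output)
```

View pics/w4.png

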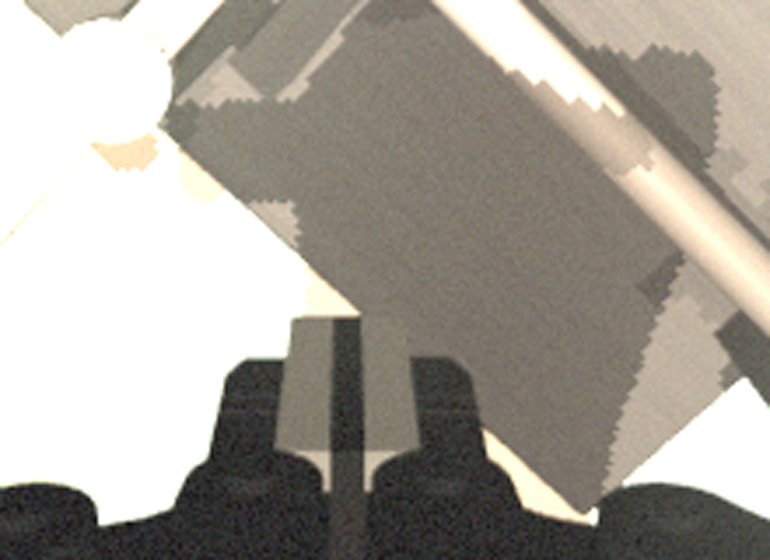

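```bash
python3 - <<'E'
from h import *
p,M,s=cur()
j,_=cam("side");i,_=cam("scene")
o=[]
for n,im in(("scene",i),("side",j)):
    q=proj(n,p)[0];print(n,q);x,y=int(q[0])-40,int(q[1])-50
    print("crop origin",x,y);k=cv2.resize(cv2.convertScaleAbs(im[y:y+80,x:x+80],alpha=1.8,beta=20),(400,400),interpolation=cv2.INTER_CUBIC)
    cv2.circle(k,(int((q[0]-x+.5)*5),int((q[1]-y+.5)*5)),4,(0,0,255),1);o.append(k)
cv2.imwrite("pics/f1.png",np.hstack(o))
E
```

```text
scene [311.36966779 274.62423579]
crop origin 271 224
side [355.99162336 205.07606152]
crop origin 315 155
```

View pics/f1.png

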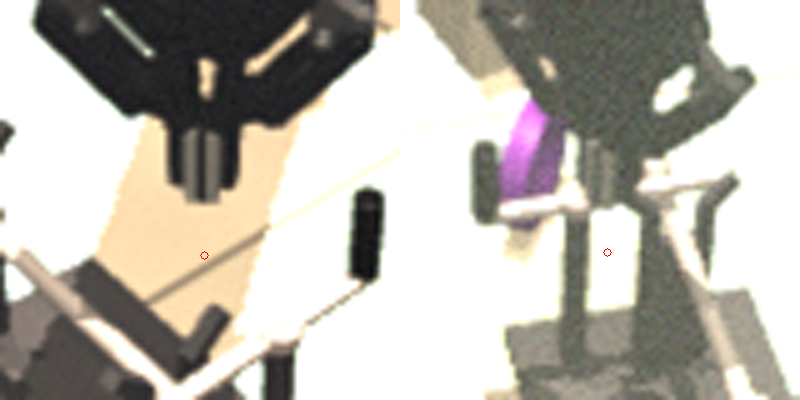

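```bash
python3 - <<'E'
from h import *
p,M,s=cur();print(p)
r=tri((311.7,264.2),(354.8,195.5));print(r.x,r.fun,"diff",r.x-p)
E
```

```text
[0.63115315 0.12494691 0.12358477]
[0.63077439 0.12538226 0.1526602 ] [ 0.65959622 -0.20086835  0.7500811   0.26464246] diff [-0.00037876  0.00043535  0.02907543]
```

```bash
python3 - <<'E'
from h import *
p,M,s=cur();st();print("above",(M.T@(np.array([.5875,.170,.17])-p)).round(4));print("down",(M.T@(np.array([.5875,.170,.095])-p)).round(4))
E
```

```text
t4.92 [0.6312 0.1249 0.1236] jaw -44.9 down [-0.001  0.    -1.   ] F [-0.4 -0.7 -0.6] gap -0.0001 q [ -0.  34. -22. 106.  18.  44. -76.]
above [-0.0464 -0.0628 -0.0011]
down [ 0.0286 -0.0627 -0.0011]
```

```bash
python3 -m pendant '[0,0,0,-0.046,0,0,80,0,0,0,-0.046,-0.02,-0.001,80,0,0,0,-0.046,-0.0628,-0.001,80,0,0,0,-0.046,-0.0628,-0.001,80,0,0,0,-0.046,-0.0628,-0.001,80,0,0,0,-0.01,-0.0628,-0.001,80,0,0,0,0.0286,-0.0628,-0.001,80,0,0,0,0.0286,-0.0628,-0.001,80]'
python3 -m pendant '[0,0,0,0,0,0,80,0,0,0,0,0,0,255,0,0,0,0,0,0,255,0,0,0,0,0,0,255,0,0,0,0,0,0,255,0,0,0,0,0,0,255]'
```

```text
time: 5.58
ee_pos: [0.5828, 0.1662, 0.0889]
tool_rot: [-21.4, 89.2, -156.3]
force: [-0.9, -1.3, -0.2]
finger_gap: 0.0587
time: 6.08
ee_pos: [0.5884, 0.1699, 0.0971]
tool_rot: [152.6, 89.9, 17.7]
force: [-2.7, -1.0, 5.6]
finger_gap: 0.012
```

```bash
python3 -m pendant '[0,0,0,0,0.007,0.0057,255,0,0,0,0,0.0149,0.0099,255,0,0,0,0,0.0235,0.0124,255,0,0,0,0,0.0325,0.0132,255,0,0,0,0,0.0414,0.0121,255,0,0,0,0,0.0499,0.0094,255,0,0,0,0,0.0577,0.0049,255,0,0,0,0,0.0645,-0.0009,255]'
python3 -m pendant '[0,0,0,0,0,0,255,0,0,0,0,0,0,255,0,0,0,0,0,0,255]'
python3 - <<'E'
from h import *
st();i,c=cam("wrist");j,_=cam("side");k,_=cam("scene");cv2.imwrite("pics/w5.png",np.hstack([cv2.resize(i[40:280,200:520],(400,300)),cv2.resize(k[220:370,230:430],(400,300))]))
E
```

```text
time: 6.75
ee_pos: [0.6298, 0.1225, 0.0967]
tool_rot: [-15.6, 89.5, -150.5]
force: [0.6, -0.1, 6.2]
finger_gap: 0.0118
time: 7.0
ee_pos: [0.6306, 0.1228, 0.0967]
tool_rot: [-12.5, 89.6, -147.4]
force: [-9.1, -1.4, 12.6]
finger_gap: 0.012
t7.00 [0.6306 0.1228 0.0967] jaw -44.9 down [-0.006 -0.004 -1.   ] F [-9.1 -1.4 12.6] gap 0.0120 q [ -0.  36. -21. 106.  19.  41. -78.]
```

View pics/w5.png

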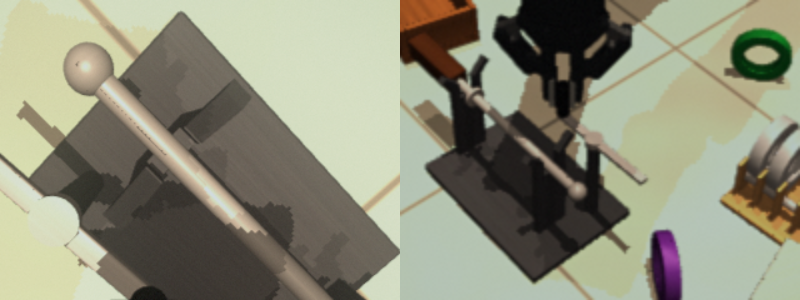

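```bash
python3 -m pendant '[0,0,0,0,0,0,130,0,0,0,0,0,0,130,0,0,0,0,0,0,130,0,0,0,-0.04,0,0,130,0,0,0,-0.08,0,0,130,0,0,0,-0.08,0,0,80,0,0,0,-0.08,0,0,80]'
python3 - <<'E'
from h import *
st();go((.6765,-.023,.17),.5);go((.6765,-.023,.058),.5)
E
```

```text
time: 7.73
ee_pos: [0.637, 0.1252, 0.1783]
tool_rot: [149.1, 89.6, 14.1]
force: [0.8, -0.1, -0.3]
finger_gap: 0.0586
t7.73 [0.637  0.1252 0.1783] jaw -45.0 down [ 0.007  0.002 -1.   ] F [ 0.8 -0.1 -0.3] gap 0.0586 q [  1.  31. -24. 103.  16.  49. -75.]
row [-0.7936, -0.0044, -0.006] [0.0083, 0.1326, 0.077] rows>=6.4
row [-0.7936, -0.0044, -0.006] [0.1203, 0.1322, 0.0777] rows>=6.4
```

```bash
python3 -m pendant '[-0.1,0,0,0,0.015,0.01,80,-0.2,0,0,0,0.035,0.02,80,-0.3,0,0,0.005,0.055,0.03,80,-0.42,0,0,0.008,0.075,0.042,80,-0.54,0,0,0.008,0.095,0.054,80,-0.66,-0.003,0,0.008,0.115,0.066,80,-0.76,-0.004,-0.005,0.008,0.128,0.075,80,-0.7936,-0.0044,-0.006,0.008,0.1326,0.077,80]'
python3 -m pendant '[0,0,0,0,0,0,80,0,0,0,0,0,0,80,0,0,0,0,0,0,80]'
python3 - <<'E'
from h import *
st();go((.6765,-.023,.058),.5)
i,c=cam("wrist");cv2.imwrite("pics/w6.png",i)
# handle top pixels predicted vs image colour (reddish-brown)
h=cv2.cvtColor(i,cv2.COLOR_BGR2HSV);m=cv2.inRange(h,(0,110,25),(12,255,140));n,l,s,ce=cv2.connectedComponentsWithStats(m)
for a,b in zip(s,ce):
    if 300<a[4]<60000:print(a,b)
print(proj(c,[(.6765,-.033,.113),(.6765,-.073,.113),(.6765,.007,.113)]))
E
```

```text
time: 8.4
ee_pos: [0.6733, -0.0296, 0.1647]
tool_rot: [-67.6, 89.4, -157.2]
force: [0.1, -0.3, -1.2]
finger_gap: 0.0584
time: 8.65
ee_pos: [0.6729, -0.0225, 0.1665]
tool_rot: [-84.3, 89.5, -173.7]
force: [-0.2, -0.3, -0.1]
finger_gap: 0.0588
t8.65 [ 0.6729 -0.0225  0.1665] jaw 0.6 down [-0.008 -0.001 -1.   ] F [-0.2 -0.3 -0.1] gap 0.0588 q [ 21.  36. -35.  99.  25.  53. -24.]
row [0.001, 0.0008, 0.0082] [0.1084, 0.0045, 0.0004] rows>=2.6
[310 198  35  22 620] [327.20967742 207.41612903]
[ 310  228   35   82 1847] [326.46561992 272.74445046]
[ 236  319   70   80 1603] [275.12913288 348.18839676]
[[324.35534857 258.25548369]
 [323.56515502 313.29635768]
 [325.21608379 198.30103521]]
```

```bash
python3 -m pendant '[0,0,0.008,0,0.006,0.0004,80,0,0,0.008,0.035,0.006,0.0004,80,0,0,0.008,0.07,0.006,0.0004,80,0,0,0.008,0.095,0.006,0.0004,80,0,0,0.008,0.1084,0.006,0.0004,80,0,0,0.008,0.1084,0.006,0.0004,80,0,0,0.008,0.1084,0.006,0.0004,80]'
python3 - <<'E'
from h import *
st();go((.678,-.023,.058),.5)
E
```

```text
time: 9.28
ee_pos: [0.6792, -0.0235, 0.0589]
tool_rot: [37.2, 89.9, -52.2]
force: [-1.0, 0.2, 0.6]
finger_gap: 0.0585
t9.28 [ 0.6792 -0.0235  0.0589] jaw 0.6 down [ 0.001 -0.001 -1.   ] F [-1.   0.2  0.6] gap 0.0585 q [ 18.  43. -31. 102.  31.  43. -28.]
row [0.0013, 0.0013, -0.001] [0.0009, -0.0012, -0.0005] rows>=0.0
```

Close and lift slightly.

```bash
python3 -m pendant '[0,0,0,0,-0.001,0,255,0,0,0,0,-0.001,0,255,0,0,0,0,-0.001,0,255,0,0,0,0,-0.001,0,255,0,0,0,0,-0.001,0,255,0,0,0,0,-0.001,0,255,0,0,0,0,-0.001,0,255,0,0,0,0,-0.001,0,255]'
python3 -m pendant '[0,0,0,-0.008,0,0,255,0,0,0,-0.016,0,0,255,0,0,0,-0.024,0,0,255,0,0,0,-0.036,0,0,255,0,0,0,-0.048,0,0,255,0,0,0,-0.06,0,0,255,0,0,0,-0.07,0,0,255,0,0,0,-0.07,0,0,255]'
python3 - <<'E'
from h import *
st();i,c=cam("wrist");k,_=cam("scene");cv2.imwrite("pics/w7.png",np.hstack([cv2.resize(i[:,120:520],(400,480)),cv2.resize(k[200:360,230:363],(400,480))]))
E
```

```text
time: 9.95
ee_pos: [0.6792, -0.0241, 0.0604]
tool_rot: [67.5, 89.8, -21.9]
force: [0.1, 0.2, 6.5]
finger_gap: 0.0221
time: 10.62
ee_pos: [0.6798, -0.0237, 0.132]
tool_rot: [77.2, 89.6, -12.2]
force: [0.1, 0.5, -0.7]
finger_gap: 0.0227
t10.62 [ 0.6798 -0.0237  0.132 ] jaw 0.5 down [ 0.006 -0.001 -1.   ] F [ 0.1  0.5 -0.7] gap 0.0227 q [ 20.  38. -34. 100.  27.  49. -25.]
```

View pics/w7.png

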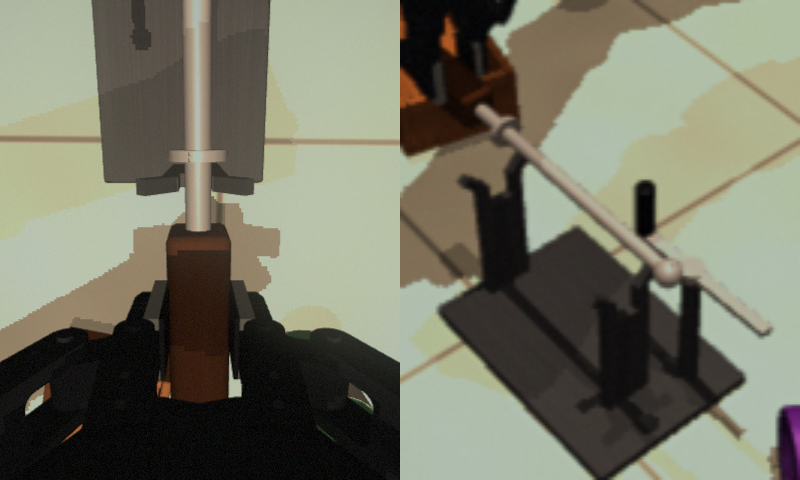

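```bash
cat >> h.py <<'E'
def yz(u,x,y0,z0): # scene pixel, known x -> y,z
    r=least_squares(lambda q:proj("scene",[x,q[0],q[1]])[0]-u,[y0,z0]);return r.x.round(4)
E
python3 - <<'E'
from h import *
print("ball",yz((319.5,290),.678,.19,.17),"collar",yz((263.9,242.7),.678,.03,.17))
k,_=cam("side");q=proj("side",[(.678,.197,.172),(.678,.035,.172)]);print(q)
st()
E
```

```text
ball [0.2021 0.1773] collar [0.0323 0.1701]
[[368.40907035 165.4937597 ]
 [387.85210917 215.01123728]]
t10.77 [ 0.6774 -0.0244  0.1287] jaw 0.5 down [ 0.001 -0.002 -1.   ] F [-0.4 -0.8 -0.9] gap 0.0228 q [ 20.  38. -34. 100.  27.  49. -25.]
```

```bash
python3 -m pendant '[0,0,0,-0.02,0,0,255,0,0,0,-0.04,0,0,255,0,0,0,-0.06,0,0,255,0,0,0,-0.06,0,0,255]'
python3 - <<'E'
from h import *
st();go((.484,-.005,.189),5.4)
E
```

```text
time: 11.1
ee_pos: [0.6801, -0.0233, 0.1921]
tool_rot: [80.9, 89.6, -8.5]
force: [1.0, 0.1, -0.1]
finger_gap: 0.0223
t11.10 [ 0.6801 -0.0233  0.1921] jaw 0.5 down [ 0.007 -0.001 -1.   ] F [ 1.   0.1 -0.1] gap 0.0223 q [ 22.  35. -36.  98.  24.  55. -23.]
row [-0.0852, 0.0014, -0.0069] [0.0017, -0.196, -0.0201] rows>=4.7
```

```bash
python3 -m pendant '[-0.005,0,0,0,-0.015,-0.002,255,-0.02,0,0,0,-0.045,-0.005,255,-0.035,0,0,0,-0.075,-0.008,255,-0.05,0,0,0,-0.11,-0.011,255,-0.065,0,0,0,-0.145,-0.015,255,-0.08,0,0,0,-0.175,-0.018,255,-0.085,0,0,0,-0.19,-0.02,255,-0.085,0,0,0,-0.194,-0.02,255]'
python3 -m pendant '[0,0,0,0,0,0,255,0,0,0,0,0,0,255,0,0,0,0,0,0,255]'
python3 - <<'E'
from h import *
st();go((.484,-.005,.020),5.4)
E
```

```text
time: 11.77
ee_pos: [0.4782, -0.006, 0.187]
tool_rot: [-61.0, 89.7, -145.5]
force: [-0.6, 0.1, -1.4]
finger_gap: 0.0226
time: 12.02
ee_pos: [0.4854, -0.0059, 0.1885]
tool_rot: [68.2, 89.9, -16.4]
force: [0.6, 0.3, -1.0]
finger_gap: 0.0221
t12.02 [ 0.4854 -0.0059  0.1885] jaw 5.3 down [ 0.002 -0.001 -1.   ] F [ 0.6  0.3 -1. ] gap 0.0221 q [ 28.  22. -41. 122.  21.  44. -21.]
row [-0.001, 0.001, -0.0024] [0.1685, -0.0017, -0.0012] rows>=4.0
```

```bash
python3 -m pendant '[0,0,0,0.02,-0.0017,-0.001,255,0,0,0,0.05,-0.0017,-0.001,255,0,0,0,0.08,-0.0017,-0.001,255,0,0,0,0.11,-0.0017,-0.001,255,0,0,0,0.135,-0.0017,-0.001,255,0,0,0,0.155,-0.0017,-0.001,255,0,0,0,0.1685,-0.0017,-0.001,255,0,0,0,0.1685,-0.0017,-0.001,255]'
python3 -m pendant '[0,0,0,0,0,0,255,0,0,0,0,0,0,255,0,0,0,0,0,0,255]'
python3 - <<'E'
from h import *
st();go((.484,-.005,.020),5.4)
i,_=cam("scene");j,_=cam("side");w,c=cam("wrist")
P=fr((.456,.294,np.radians(5.35)),[(0,-.079,.06),(0,-.25,.06),(0,-.036,.06)])
for n,im in(("scene",i),("side",j)):print(n,proj(n,P).round(0).tolist())
print("wrist",proj(c,P).round(0).tolist())
cv2.imwrite("pics/s8.png",np.hstack([cv2.resize(i[210:340,340:470],(400,400)),cv2.resize(j[170:300,220:350],(400,400))]))
cv2.imwrite("pics/s8w.png",w)
E
```

```text
time: 12.68
ee_pos: [0.4819, -0.0052, 0.0172]
tool_rot: [-64.6, 89.8, -149.3]
force: [0.1, 0.5, -1.2]
finger_gap: 0.0226
time: 12.93
ee_pos: [0.4833, -0.0051, 0.0208]
tool_rot: [62.7, 89.8, -21.9]
force: [0.2, -0.6, -1.5]
finger_gap: 0.022
t12.93 [ 0.4833 -0.0051  0.0208] jaw 5.4 down [ 0.003 -0.001 -1.   ] F [ 0.2 -0.6 -1.5] gap 0.0220 q [ 14.  36. -25. 129.  40.  23. -39.]
row [-0.0005, 0.0016, -0.0031] [0.0009, 0.0007, -0.0001] rows>=0.0
scene [[400.0, 283.0], [340.0, 244.0], [416.0, 293.0]]
side [[279.0, 208.0], [297.0, 260.0], [275.0, 197.0]]
wrist [[323.0, -496.0], [321.0, 180.0], [324.0, -782.0]]
```

View pics/s8.png

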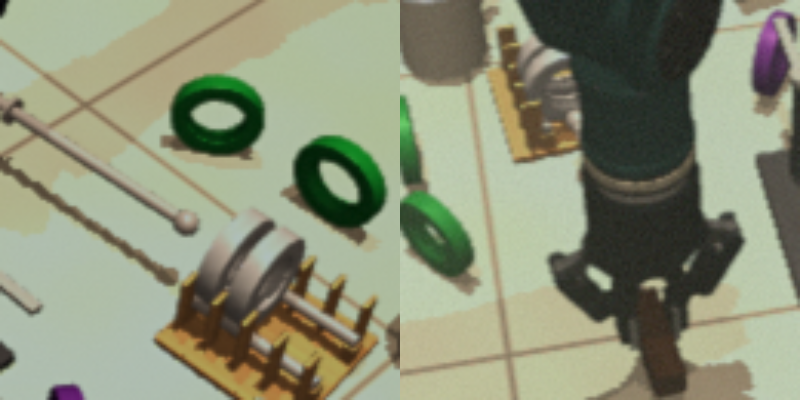

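```bash
python3 -m pendant '[0,0,0,0,0,-0.01,255,0,0,0,0,0,-0.022,255,0,0,0,0,0,-0.034,255,0,0,0,0,0,-0.046,255,0,0,0,0,0,-0.058,255,0,0,0,0,0,-0.07,255,0,0,0,0,0,-0.082,255,0,0,0,0,0,-0.094,255]'
python3 -m pendant '[0,0,0,0,0,-0.012,255,0,0,0,0,0,-0.024,255,0,0,0,0,0,-0.036,255,0,0,0,0,0,-0.048,255,0,0,0,0,0,-0.06,255,0,0,0,0,0,-0.072,255,0,0,0,0,0,-0.084,255,0,0,0,0,0,-0.094,255]'
python3 -m pendant '[0,0,0,0,0,0,255,0,0,0,0,0,0,255,0,0,0,0,0,0,255]'
python3 - <<'E'
from h import *
st();go((.4663,.1835,.020),5.4)
E
```

```text
time: 13.75
ee_pos: [0.473, 0.0899, 0.0202]
tool_rot: [53.2, 89.9, -31.4]
force: [0.0, 0.0, -0.9]
finger_gap: 0.0227
time: 14.42
ee_pos: [0.4641, 0.1836, 0.0197]
tool_rot: [39.9, 89.9, -44.7]
force: [-0.8, -1.2, -2.2]
finger_gap: 0.0226
time: 14.67
ee_pos: [0.4641, 0.181, 0.0195]
tool_rot: [3.3, 89.8, -81.3]
force: [0.2, -0.6, -0.7]
finger_gap: 0.0223
t14.67 [0.4641 0.181  0.0195] jaw 5.4 down [ 0.    -0.003 -1.   ] F [ 0.2 -0.6 -0.7] gap 0.0223 q [ -9.  36. -24. 127.  37.  24. -58.]
row [-0.0007, 0.003, -0.0002] [-0.0005, 0.0024, -0.0023] rows>=0.1
```

```bash
python3 -m pendant '[0,0.015,0,-0.004,0.002,0,255,0,0.03,0,-0.008,0.0024,0,255,0,0.03,0,-0.012,0.0024,0,255,0,0.03,0,-0.016,0.0024,0,255,0,0.03,0,-0.02,0.0024,0,255,0,0.03,0,-0.024,0.0024,0,255,0,0.03,0,-0.028,0.0024,0,255,0,0.03,0,-0.032,0.0024,0,255]'
python3 -m pendant '[0,0,0,-0.008,0,0,255,0,0,0,-0.018,0,0,255,0,0,0,-0.028,0,0,255,0,0,0,-0.038,0,0,255,0,0,0,-0.048,0,0,255,0,0,0,-0.058,0,0,255,0,0,0,-0.066,0,0,255,0,0,0,-0.07,0,0,255]'
python3 -m pendant '[0,0,0,0,0,0,255,0,0,0,0,0,0,255,0,0,0,0,0,0,255]'
python3 - <<'E'
from h import *
st();i,_=cam("scene");j,_=cam("wrist")
cv2.imwrite("pics/s9.png",np.hstack([cv2.resize(i[190:350,330:490],(400,400)),cv2.resize(j[0:300,170:470],(400,400))]))
E
```

```text
time: 15.33
ee_pos: [0.4664, 0.1821, 0.0521]
tool_rot: [178.8, 88.4, 94.2]
force: [-0.2, -0.5, -2.3]
finger_gap: 0.0221
time: 16.0
ee_pos: [0.4673, 0.1804, 0.1232]
tool_rot: [174.6, 88.3, 90.0]
force: [-0.1, -0.0, -2.1]
finger_gap: 0.0223
time: 16.25
ee_pos: [0.4663, 0.1799, 0.1213]
tool_rot: [-179.8, 88.4, 95.6]
force: [-0.3, 0.2, -3.2]
finger_gap: 0.0224
t16.25 [0.4663 0.1799 0.1213] jaw 5.4 down [-0.003  0.028 -1.   ] F [-0.3  0.2 -3.2] gap 0.0224 q [  2.  28. -36. 124.  26.  35. -47.]
```

View pics/s9.png

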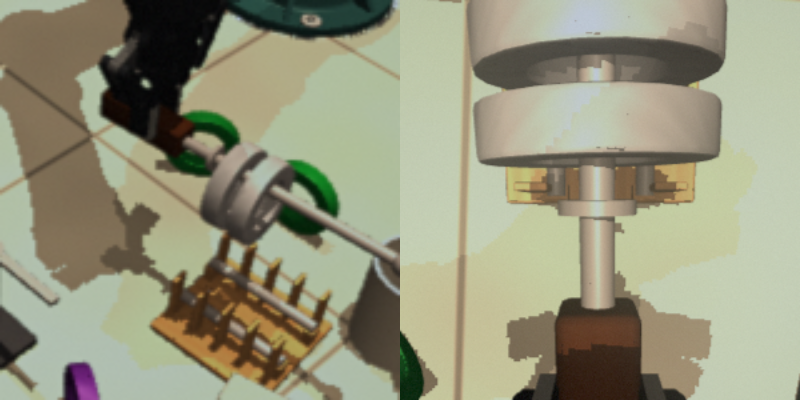

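```bash
python3 -m pendant '[0,0,0,-0.01,0,0,255,0,0,0,-0.025,0,0,255,0,0,0,-0.04,0,0,255,0,0,0,-0.055,0,0,255,0,0,0,-0.07,0,0,255,0,0,0,-0.085,0,0,255,0,0,0,-0.095,0,0,255,0,0,0,-0.1,0,0,255]'
python3 -m pendant '[0,0,0,0,0,0,255,0,0,0,0,0,0,255]'
python3 - <<'E'
from h import *
st();p,M,s=cur()
# keep tilt: turn only about world z by -4.9deg
T=R.from_matrix(M.T@R.from_euler("z",-4.9,degrees=True).as_matrix()@M).as_rotvec();print(T.round(4),(M.T@(np.array([.6785,-.024,.222])-p)).round(4))
E
```

```text
time: 17.02
ee_pos: [0.4675, 0.1778, 0.2232]
tool_rot: [173.9, 88.3, 89.3]
force: [-0.2, 0.3, -1.9]
finger_gap: 0.0226
time: 17.18
ee_pos: [0.4667, 0.1771, 0.2214]
tool_rot: [179.0, 88.4, 94.4]
force: [-0.1, 0.1, -2.4]
finger_gap: 0.0229
t17.18 [0.4667 0.1771 0.2214] jaw 5.4 down [-0.002  0.028 -1.   ] F [-0.1  0.1 -2.4] gap 0.0229 q [  9.  20. -43. 118.  16.  47. -38.]
[ 0.0855 -0.      0.0024] [-0.0066  0.192   0.22  ]
```

```bash
python3 -m pendant '[0.003,0,0,0,0.006,0.007,255,0.012,0,0,-0.001,0.018,0.02,255,0.02,0,0,-0.002,0.034,0.04,255,0.03,0,0,-0.002,0.05,0.06,255,0.038,0,0,-0.003,0.066,0.08,255,0.045,0,0.001,-0.003,0.084,0.1,255,0.052,0,0.001,-0.004,0.101,0.12,255,0.06,0,0.0015,-0.004,0.118,0.14,255]'
python3 -m pendant '[0.007,0,0,-0.0006,0.018,0.018,255,0.014,0,0,-0.001,0.035,0.036,255,0.019,0,0,-0.002,0.052,0.053,255,0.024,0,0,-0.002,0.066,0.067,255,0.0255,0,0.001,-0.0026,0.074,0.074,255,0.0255,0,0.001,-0.0026,0.074,0.079,255,0.0255,0,0.001,-0.0026,0.074,0.08,255]'
python3 -m pendant '[0,0,0,0,0,0,255,0,0,0,0,0,0,255,0,0,0,0,0,0,255]'
python3 - <<'E'
from h import *
st();go((.6785,-.024,.13),.5)
i,_=cam("scene");cv2.imwrite("pics/s10.png",cv2.resize(i[170:350,220:370],(600,720))[:600])
E
```

```text
time: 17.85
ee_pos: [0.5992, 0.0456, 0.2207]
tool_rot: [-179.2, 88.4, 92.6]
force: [0.5, -0.3, -2.3]
finger_gap: 0.0227
time: 18.43
ee_pos: [0.6739, -0.0304, 0.221]
tool_rot: [-177.6, 88.4, 92.7]
force: [0.3, 0.5, -2.7]
finger_gap: 0.0228
time: 18.68
ee_pos: [0.6733, -0.027, 0.2223]
tool_rot: [179.1, 88.4, 89.8]
force: [-0.0, 0.8, -2.6]
finger_gap: 0.0226
t18.68 [ 0.6733 -0.027   0.2223] jaw 0.6 down [ 0.     0.029 -1.   ] F [-0.   0.8 -2.6] gap 0.0226 q [ 23.  33. -36.  97.  20.  57. -19.]
row [0.0022, -0.0286, -0.0004] [0.0924, 0.0052, -0.0003] rows>=2.2
```

```bash
python3 -m pendant '[0,-0.005,0,0.01,0.0052,0,255,0,-0.01,0,0.025,0.0052,0,255,0,-0.015,0,0.04,0.0052,0,255,0,-0.02,0,0.055,0.0052,0,255,0,-0.025,0,0.07,0.0052,0,255,0,-0.0286,0,0.082,0.0052,0,255,0.002,-0.0286,0,0.0924,0.0052,0,255,0.002,-0.0286,0,0.0924,0.0052,0,255]'
python3 -m pendant '[0,0,0,0,0,0,255,0,0,0,0,0,0,255,0,0,0,0,0,0,255]'
python3 - <<'E'
from h import *
st();go((.6785,-.024,.06),.5)
i,_=cam("scene");w,c=cam("wrist")
print("pred ball,collar",proj("scene",[(.677,.197,.17),(.678,.035,.17)]))
print(proj(c,[(.677,.197,.17),(.678,.035,.17),(.677,.019,.131)]))
cv2.imwrite("pics/s11.png",np.hstack([cv2.resize(i[205:355,230:360],(520,600)),cv2.resize(w[0:430,220:420],(280,600))]))
E
```

```text
time: 19.4
ee_pos: [0.6774, -0.0258, 0.1265]
tool_rot: [-84.3, 89.7, -173.9]
force: [-0.3, 0.3, -3.1]
finger_gap: 0.0223
time: 19.65
ee_pos: [0.6804, -0.0258, 0.1309]
tool_rot: [85.9, 89.8, -3.8]
force: [0.4, -0.4, -2.3]
finger_gap: 0.0225
t19.65 [ 0.6804 -0.0258  0.1309] jaw 0.4 down [ 0.003 -0.    -1.   ] F [ 0.4 -0.4 -2.3] gap 0.0225 q [ 19.  38. -32. 100.  26.  49. -24.]
row [-0.0024, 0.0002, -0.003] [0.0708, -0.0021, -0.0018] rows>=1.7
pred ball,collar [[318.01130738 290.84680807]
 [264.70336874 243.44156861]]
[[ 310.36642391 -502.25184853]
 [ 312.91767204  152.0251677 ]
 [ 311.80950484  183.59682842]]
```

View pics/s11.png

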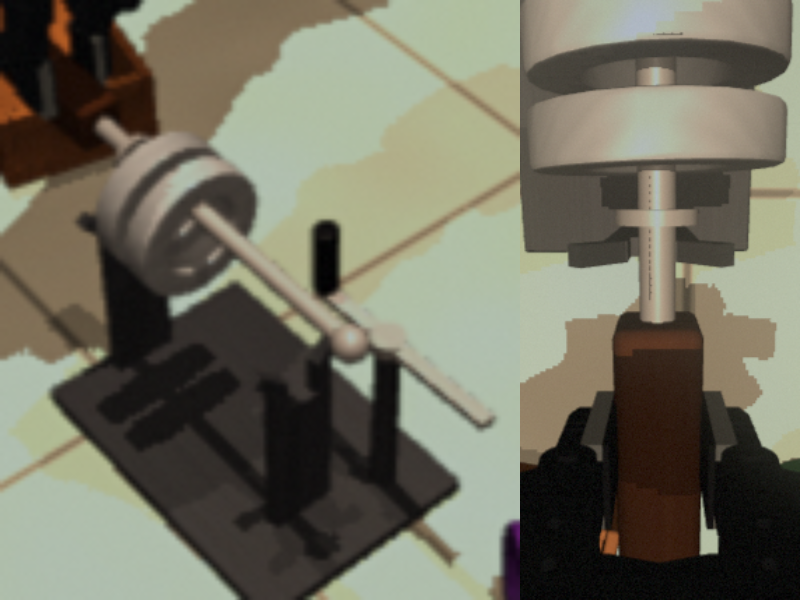

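```bash
python3 -m pendant '[-0.002,0,-0.003,0.006,-0.0021,-0.0018,255,-0.002,0,-0.003,0.014,-0.0021,-0.0018,255,-0.002,0,-0.003,0.022,-0.0021,-0.0018,255,-0.002,0,-0.003,0.03,-0.0021,-0.0018,255,-0.002,0,-0.003,0.036,-0.0021,-0.0018,255,-0.002,0,-0.003,0.042,-0.0021,-0.0018,255,-0.002,0,-0.003,0.047,-0.0021,-0.0018,255,-0.002,0,-0.003,0.05,-0.0021,-0.0018,255]'
python3 -m pendant '[0,0,0,0.004,0,0,255,0,0,0,0.008,0,0,255,0,0,0,0.012,0,0,255,0,0,0,0.016,0,0,255,0,0,0,0.018,0,0,255,0,0,0,0.018,0,0,255,0,0,0,0.018,0,0,255]'
python3 - <<'E'
from h import *
st();go((.6785,-.024,.06),.5)
E
```

```text
time: 20.42
ee_pos: [0.677, -0.0241, 0.0787]
tool_rot: [-85.3, 89.8, -174.8]
force: [-0.6, -0.3, -2.0]
finger_gap: 0.0228
time: 21.0
ee_pos: [0.6774, -0.024, 0.0618]
tool_rot: [-81.9, 89.9, -171.4]
force: [-0.1, -0.2, -2.7]
finger_gap: 0.0225
t21.00 [ 0.6774 -0.024   0.0618] jaw 0.5 down [-0.002 -0.    -1.   ] F [-0.1 -0.2 -2.7] gap 0.0225 q [ 17.  42. -29. 102.  29.  43. -27.]
row [-0.0001, 0.0003, 0.0022] [0.0018, 0.0011, 0.0] rows>=0.1
```

```bash
python3 -m pendant '[0,0,0,0.001,0,0,255,0,0,0,0.002,0,0,255,0,0,0,0.002,0,0,255,0,0,0,0.003,0,0,255,0,0,0,0.003,0,0,255]'
python3 -m pendant '[0,0,0,0.001,0,0,255,0,0,0,0.001,0,0,255,0,0,0,0.001,0,0,255]'
```

```text
time: 21.42
ee_pos: [0.6779, -0.0241, 0.0603]
tool_rot: [-54.8, 89.9, -144.3]
force: [-1.8, -1.5, 7.4]
finger_gap: 0.0225
time: 21.67
ee_pos: [0.6779, -0.0241, 0.06]
tool_rot: [-38.0, 89.9, -127.5]
force: [-3.7, -2.1, 11.4]
finger_gap: 0.0226
```

```bash
python3 -m pendant '[0,0,0,-0.001,0,0,200,0,0,0,-0.001,0,0,150,0,0,0,-0.001,0,0,110,0,0,0,-0.001,0,0,80,0,0,0,-0.001,0,0,80]'
python3 -m pendant '[0,0,0,-0.02,0,0,80,0,0,0,-0.05,0,0,80,0,0,0,-0.085,0,0,80,0,0,0,-0.12,0,0,80,0,0,0,-0.12,0,0,80,0,0,0,-0.12,0,0,80]'
python3 - <<'E'
from h import *
st();i,_=cam("scene");cv2.imwrite("pics/s12.png",i)
# automatic comparision with initial picture in skewer area
a=cv2.imread("pics/scene0.png");
d=cv2.absdiff(a[260:330,255:330],i[260:330,255:330]).max(2);print("ball patch diff",d[314-260-5:314-260+6,318-255-5:318-255+6].mean(),"rod far",d[296-260:302-260,296-255:302-255].mean())
t=a[304:325,308:329];r=cv2.matchTemplate(i[280:345,290:350],t,cv2.TM_CCOEFF_NORMED);print(cv2.minMaxLoc(r),"expect (18,24)")
go((.60,.125,.17),-45);go((.631,.1235,.18),-45)
E
```

```text
time: 22.08
ee_pos: [0.6774, -0.0239, 0.0585]
tool_rot: [-89.1, 89.9, -178.6]
force: [0.6, -0.2, 0.3]
finger_gap: 0.0586
time: 22.58
ee_pos: [0.6796, -0.0234, 0.1814]
tool_rot: [90.1, 89.8, 0.5]
force: [0.2, -0.2, -1.1]
finger_gap: 0.0587
t22.58 [ 0.6796 -0.0234  0.1814] jaw 0.5 down [ 0.003  0.    -1.   ] F [ 0.2 -0.2 -1.1] gap 0.0587 q [ 20.  35. -34.  98.  23.  54. -22.]
ball patch diff 13.537190082644628 rod far 6.388888888888889
(-0.5088235139846802, 0.9356735348701477, (4, 40), (18, 23)) expect (18,24)
row [0.7939, 0.0009, 0.0008] [0.0092, -0.0766, -0.1497] rows>=6.4
row [0.7939, 0.0009, 0.0008] [-0.0008, -0.0456, -0.1479] rows>=6.4
```

```bash
python3 -m pendant '[0.09,0,0,0,-0.006,-0.018,130,0.19,0,0,0,-0.012,-0.036,130,0.29,0,0,0,-0.018,-0.055,130,0.39,0,0,0,-0.024,-0.075,130,0.5,0,0,0,-0.03,-0.095,130,0.61,0,0,0,-0.036,-0.115,130,0.72,0,0,0,-0.042,-0.135,130,0.794,0,0,0,-0.0456,-0.148,130]'
python3 -m pendant '[0,0,0,0,0,0,130,0,0,0,0,0,0,130,0,0,0,0,0,0,130]'
python3 - <<'E'
from h import *
st();go((.630,.1235,.097),-45)
i,c=cam("wrist");cv2.imwrite("pics/w13.png",i);print(proj(c,[(.63,.124,.159)]))
g=cv2.cvtColor(i,cv2.COLOR_BGR2GRAY);
u,v=proj(c,[(.63,.124,.159)])[0].astype(int);m=(g[v-30:v+15,u-35:u+35]<40).astype(np.uint8)
for r in m[::2]:print("".join(".#"[x] for x in r))
E
```

```text
time: 23.3
ee_pos: [0.6282, 0.1259, 0.1766]
tool_rot: [-43.0, 89.6, -178.2]
force: [-0.9, 1.0, 0.6]
finger_gap: 0.042
time: 23.55
ee_pos: [0.6305, 0.1216, 0.1775]
tool_rot: [-16.8, 89.7, -151.8]
force: [-0.6, -1.3, -0.3]
finger_gap: 0.0422
t23.55 [0.6305 0.1216 0.1775] jaw -45.0 down [-0.004 -0.002 -1.   ] F [-0.6 -1.3 -0.3] gap 0.0422 q [  1.  31. -23. 103.  15.  49. -74.]
row [0.0003, 0.0045, 0.0014] [0.0805, -0.0015, -0.0014] rows>=1.9
[[314.44778712 257.88015283]]
....................................#.####............................
.................................##.#.#.#.####........................
..................................########.#####......................
..............................##...####.########......................
...............................##.#######.#######.....................
..............................##.#.########.#####.....................
.............................#....#.######..#####.....................
..............................###..#.###.#########....................
.............................########....#########.........
[... 305 characters left out ...]
...................##......##########.#.#....................
............................##.##..##.##.##..###......................
.............................#.##########.............................
..............................########.#......##......................
................................###.##..#.#.##........................
...................................##.#####...........................
......................................................................
......................................................................
......................................................................
......................................................................
```

```bash
python3 -m pendant '[0,0,0,0.02,-0.0005,-0.003,130,0,0,0,0.04,-0.0005,-0.003,130,0,0,0,0.06,-0.0005,-0.003,130,0,0,0,0.073,-0.0005,-0.003,130,0,0,0,0.0805,-0.0005,-0.003,130,0,0,0,0.0805,-0.0005,-0.003,130,0,0,0,0.0805,-0.0005,-0.003,130]'
python3 -m pendant '[0,0,0,0,0,0,255,0,0,0,0,0,0,255,0,0,0,0,0,0,255,0,0,0,0,0,0,255,0,0,0,0,0,0,255]'
```

```text
time: 24.18
ee_pos: [0.6327, 0.1255, 0.0983]
tool_rot: [-35.6, 89.9, -170.6]
force: [0.6, -0.3, 0.0]
finger_gap: 0.0418
time: 24.6
ee_pos: [0.6335, 0.126, 0.0997]
tool_rot: [86.9, 90.0, -48.1]
force: [-0.3, -1.9, 5.5]
finger_gap: 0.0119
```

```bash
python3 -m pendant '[0,0,0,0,-0.0068,0.0058,255,0,0,0,0,-0.0146,0.0103,255,0,0,0,0,-0.0231,0.013,255,0,0,0,0,-0.032,0.0141,255,0,0,0,0,-0.041,0.0133,255,0,0,0,0,-0.0496,0.0108,255,0,0,0,0,-0.0575,0.0066,255,0,0,0,0,-0.0645,0.0009,255]'
python3 -m pendant '[0,0,0,0,-0.0014,-0.0015,255,0,0,0,0,-0.002,-0.002,255,0,0,0,0,-0.002,-0.002,255]'
```

```text
time: 25.27
ee_pos: [0.5837, 0.165, 0.0993]
tool_rot: [6.6, 89.3, -128.7]
force: [-3.3, -9.7, 10.4]
finger_gap: 0.0122
time: 25.52
ee_pos: [0.585, 0.1689, 0.0994]
tool_rot: [12.1, 89.5, -123.1]
force: [-4.2, -7.7, 11.2]
finger_gap: 0.0118
```

```bash
python3 -m pendant '[0,0,0,0,-0.0014,-0.0014,255,0,0,0,0,-0.0014,-0.0014,255,0,0,0,0,-0.0014,-0.0014,255]'
python3 -m pendant '[0,0,0,0,0.0014,0.0014,200,0,0,0,0,0.0014,0.0014,130,0,0,0,0,0.0014,0.0014,130,0,0,0,0,0.0014,0.0014,130,0,0,0,-0.03,0.0014,0.0014,130,0,0,0,-0.07,0.0014,0.0014,130,0,0,0,-0.11,0.0014,0.0014,130,0,0,0,-0.15,0.0014,0.0014,80]'
python3 - <<'E'
from h import *
st()
i,c=cam("wrist");cv2.imwrite("pics/w14.png",i)
j,_=cam("side");cv2.imwrite("pics/s14.png",j);k,_=cam("scene");cv2.imwrite("pics/s14b.png",k)
a=cv2.imread("pics/scene0.png");b=cv2.imread("pics/side0.png")
for nm,A,B,(x,y) in(("peg scene",a,k,(344,268)),("tongue scene",a,k,(304,305)),("peg side",b,j,(332,190)),("ball side",b,j,(366,188))):
    t=A[y-10:y+11,x-9:x+10];r=cv2.matchTemplate(B[y-25:y+26,x-25:x+26],t,cv2.TM_CCOEFF_NORMED);m=cv2.minMaxLoc(r);print(nm,m[1],"shift",m[3][0]-16,m[3][1]-15)
# jars now
for nm,im,z in(("scene",k,0),("side",j,0)):
    h=cv2.cvtColor(im,cv2.COLOR_BGR2HSV);m=cv2.inRange(h,(0,120,40),(14,255,255));n,l,s,ce=cv2.connectedComponentsWithStats(m)
    print(nm,[(q[:5].tolist()) for q in s[1:] if q[4]>200])
E
```

```text
time: 25.77
ee_pos: [0.585, 0.1689, 0.0993]
tool_rot: [15.3, 89.3, -120.0]
force: [-4.2, -10.5, 12.2]
finger_gap: 0.0119
time: 26.43
ee_pos: [0.5856, 0.1748, 0.2495]
tool_rot: [-49.3, 89.8, 175.8]
force: [1.2, 0.8, 0.8]
finger_gap: 0.0526
t26.43 [0.5856 0.1748 0.2495] jaw -44.9 down [-0.004  0.    -1.   ] F [1.2 0.8 0.8] gap 0.0526 q [ -3.  24. -25. 103.  12.  55. -77.]
peg scene 0.8726606369018555 shift 0 0
tongue scene 0.9559097290039062 shift 0 0
peg side 0.9653477668762207 shift 0 0
ball side 0.978825032711029 shift 0 0
scene [[0, 0, 33, 36, 907], [597, 41, 43, 65, 1600], [0, 112, 22, 52, 597], [156, 138, 34, 45, 449], [119, 142, 42, 47, 461], [268, 146, 31, 53, 1201], [192, 161, 77, 99, 3232], [396, 303, 47, 40, 255], [543, 394, 35, 26, 232], [471, 403, 93, 77, 3230], [603, 466, 30, 14, 217]]
side [[62, 0, 256, 143, 25036], [385, 244, 19, 29, 271], [350, 321, 64, 159, 8374], [253, 370, 49, 97, 2841]]
```

```bash
python3 - <<'E'
from h import *
go((.48,-.34,.38),-21)
E
```

```text
row [-0.4177, -0.0058, -0.0031] [-0.1299, 0.2878, 0.4415] rows>=13.0
```

```bash
python3 -m pendant '[0,0,0,-0.04,0,0,80,0,0,0,-0.08,0.01,0.02,80,-0.05,0,0,-0.11,0.03,0.05,80,-0.1,0,0,-0.13,0.055,0.085,40,-0.15,0,0,-0.13,0.08,0.122,0,-0.2,0,0,-0.13,0.105,0.16,0,-0.25,0,0,-0.13,0.13,0.197,0,-0.3,0,0,-0.13,0.155,0.235,0]'
python3 - <<'E'
from h import *
st();go((.48,-.34,.38),-21)
E
```

```text
time: 27.25
ee_pos: [0.5342, -0.0769, 0.3771]
tool_rot: [-62.6, 89.8, 179.8]
force: [0.7, -0.6, 0.2]
finger_gap: 0.0855
t27.25 [ 0.5342 -0.0769  0.3771] jaw -27.6 down [-0.004  0.    -1.   ] F [ 0.7 -0.6  0.2] gap 0.0855 q [ 23.  12. -23. 102.   5.  67. -30.]
row [-0.1152, 0.0017, 0.0039] [-0.0026, 0.0739, 0.2583] rows>=6.4
```

```bash
python3 -m pendant '[-0.02,0,0,-0.003,0.01,0.037,0,-0.04,0,0,-0.003,0.021,0.074,0,-0.06,0,0,-0.003,0.032,0.11,0,-0.08,0,0,-0.003,0.042,0.147,0,-0.1,0,0,-0.003,0.053,0.184,0,-0.115,0,0,-0.003,0.064,0.222,0,-0.115,0,0,-0.003,0.074,0.25,0,-0.115,0,0,-0.003,0.074,0.258,0]'
python3 -m pendant '[0,0,0,0,0,0,0,0,0,0,0,0,0,0,0,0,0,0,0,0,0]'
cat >> h.py <<'E'
def cyl(x,y,r=.033,h=.088,z0=0):
    t=np.linspace(0,2*np.pi,40);return np.vstack([np.c_[x+r*np.cos(t),y+r*np.sin(t),0*t+z] for z in(z0,z0+h)])
def sil(c,P,shape=(480,640)):
    q=cv2.convexHull((proj(c,P)*8).astype(np.int32));m=np.zeros(shape,np.uint8);cv2.fillPoly(m,[q],255,shift=3);return m>0
E
python3 - <<'E'
from h import *
st();w,c=cam("wrist");cv2.imwrite("pics/w15.png",w);j,_=cam("side");cv2.imwrite("pics/s15.png",j);k,_=cam("scene");cv2.imwrite("pics/k15.png",k)
np.save("w15.npy",np.array([*c[0],*c[1],*c[2]]))
for n,im in(("wrist",w),("side",j),("scene",k)):
    h=cv2.cvtColor(im,cv2.COLOR_BGR2HSV);m=cv2.inRange(h,(0,120,40),(14,255,255));_,l,s,ce=cv2.connectedComponentsWithStats(m)
    print(n,[(q[:5].tolist()) for q in s[1:] if q[4]>250])
cc=c
print("jar pred wrist",proj(cc,[(.376,-.335,.088),(.4075,-.254,.088)]).round(),"caddy",proj(cc,[(.56,-.132,.055),(.658,-.152,.055),(.589,-.442,.055),(.497,-.428,.055)]).round().tolist())
E
```

```text
time: 27.92
ee_pos: [0.4777, -0.3448, 0.3791]
tool_rot: [-54.2, 89.6, -165.9]
force: [0.3, -0.5, -0.8]
finger_gap: 0.0856
time: 28.17
ee_pos: [0.4814, -0.3355, 0.3809]
tool_rot: [-101.3, 89.8, 147.7]
force: [0.2, 0.5, -0.1]
finger_gap: 0.0855
t28.17 [ 0.4814 -0.3355  0.3809] jaw -21.0 down [-0.003  0.002 -1.   ] F [ 0.2  0.5 -0.1] gap 0.0855 q [ 42.  15. -15.  97.   4.  69.   5.]
wrist [[321, 0, 102, 245, 16699], [219, 137, 43, 42, 1399], [220, 192, 53, 55, 1523]]
side [[12, 0, 224, 128, 9966], [250, 0, 62, 17, 640], [350, 321, 64, 159, 8470], [253, 370, 49, 97, 2858]]
scene [[0, 0, 32, 36, 899], [597, 41, 43, 65, 1557], [0, 112, 22, 52, 596], [143, 141, 50, 42, 496], [268, 146, 31, 53, 1144], [191, 162, 78, 98, 3031], [471, 404, 93, 76, 3214]]
jar pred wrist [[244. 221.]
 [241. 154.]] caddy [[320.0, 11.0], [401.0, -4.0], [417.0, 233.0], [353.0, 246.0]]
```

View pics/w15.png

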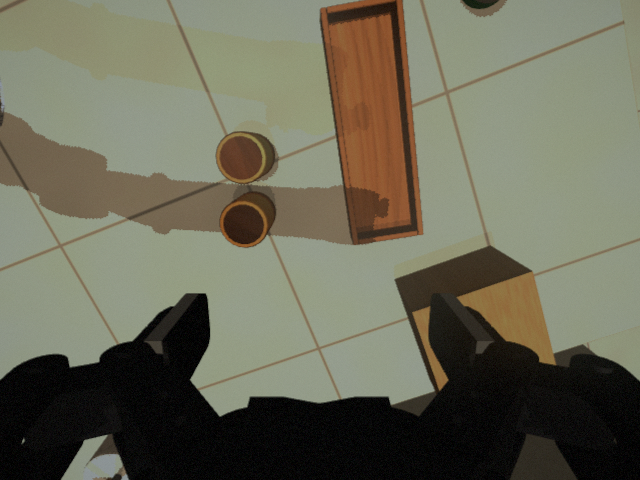

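```bash
python3 - <<'E'
from h import *
v=np.load("w15.npy");C=(tuple(v[:4]),v[4:7],v[7:])
for n,u,z in(("A",(246,220),.088),("B",(244,157),.088),("c1",(321,9),.055),("c3",(422,233),.055),("c4",(354,244),.055),("c2",(402,0),.055),("boxground",(397,277),0)):print(n,plane(C,u,z).round(4))
k=cv2.imread("pics/k15.png");j=cv2.imread("pics/s15.png");w=cv2.imread("pics/w15.png")
def msk(im):return cv2.inRange(cv2.cvtColor(im,cv2.COLOR_BGR2HSV),(0,100,30),(18,255,255))>0
ms={"scene":msk(k),"side":msk(j)}
roi={"scene":(slice(140,205),slice(262,305)),"side":(slice(362,472),slice(245,310))}
def f(p):
    s=0
    for n in ms:
        m=sil(n,cyl(p[0],p[1]))|sil(n,cyl(p[2],p[3]));a=ms[n][roi[n]];b=m[roi[n]];s+=1-(a&b).sum()/(a|b).sum()
    return s
from scipy.optimize import minimize
r=minimize(f,[.376,-.335,.4075,-.254],method="Nelder-Mead",options=dict(initial_simplex=np.array([.376,-.335,.4075,-.254])+np.vstack([np.zeros(4),np.eye(4)*.006])));print("jars",r.x.round(4),r.fun)
def g(p):
    L=[(a*.0505,b*.153,z) for a in(-1,1) for b in(-1,1) for z in(0,.055)];m=sil("side",fr(p,L));q=(slice(310,480),slice(340,425));a=ms["side"][q];b=m[q];return 1-(a&b).sum()/(a|b).sum()
x0=np.array([.576,-.2885,-.22]);r=minimize(g,x0,method="Nelder-Mead",options=dict(initial_simplex=x0+np.vstack([np.zeros(3),np.diag([.006,.006,.03])])));print("caddy",r.x,r.fun)
E
```

```text
A [ 0.3789 -0.3341  0.088 ]
B [ 0.4094 -0.2592  0.088 ]
c1 [ 0.5623 -0.1305  0.055 ]
c3 [ 0.5954 -0.4448  0.055 ]
c4 [ 0.5    -0.4256  0.055 ]
c2 [ 0.6574 -0.1568  0.055 ]
boxground [ 0.5459 -0.5194  0.    ]
jars [ 0.3723 -0.3365  0.4039 -0.2621] 0.13660930264703852
caddy [ 0.57774248 -0.28957774 -0.21582851] 0.030069390902081716
```

```bash
python3 - <<'E'
from h import *
go((.407,-.259,.14),-21.5)
E
```

```text
row [0.0086, 0.0005, 0.0019] [0.2419, -0.0967, -0.0453] rows>=6.3
```

```bash
python3 -m pendant '[0.0086,0,0.002,0.03,-0.015,-0.007,0,0.0086,0,0.002,0.065,-0.033,-0.015,0,0.0086,0,0.002,0.1,-0.05,-0.022,0,0.0086,0,0.002,0.135,-0.067,-0.031,0,0.0086,0,0.002,0.17,-0.084,-0.04,0,0.0086,0,0.002,0.205,-0.0967,-0.0453,0,0.0086,0,0.002,0.235,-0.0967,-0.0453,0,0.0086,0,0.002,0.242,-0.0967,-0.0453,0]'
python3 -m pendant '[0,0,0,0,0,0,0,0,0,0,0,0,0,0,0,0,0,0,0,0,0]'
python3 - <<'E'
from h import *
st();go((.407,-.259,.018),-21.5)
w,c=cam("wrist");cv2.imwrite("pics/w16.png",w);print(proj(c,cyl(.407,-.259)[40:][::5]).round().tolist())
m=(cv2.inRange(cv2.cvtColor(w,cv2.COLOR_BGR2HSV),(0,100,30),(18,255,255))>0)
for v in range(120,420,8):print(v,"".join(".#"[int(x)] for x in m[v,160:480:4]))
E
```

```text
time: 28.98
ee_pos: [0.403, -0.2579, 0.1364]
tool_rot: [-92.1, 89.5, 156.3]
force: [0.1, -0.1, 0.4]
finger_gap: 0.0854
time: 29.23
ee_pos: [0.4087, -0.262, 0.1417]
tool_rot: [71.2, 89.7, -40.5]
force: [1.4, -0.2, 0.5]
finger_gap: 0.0855
t29.23 [ 0.4087 -0.262   0.1417] jaw -21.7 down [ 0.004 -0.003 -1.   ] F [ 1.4 -0.2  0.5] gap 0.0855 q [ 39.  22. -14. 125.  10.  34.  -5.]
row [-0.0035, 0.0016, -0.0045] [0.1237, -0.0032, -0.0024] rows>=3.0
[[361.0, 221.0], [333.0, 193.0], [292.0, 194.0], [266.0, 223.0], [269.0, 261.0], [299.0, 285.0], [337.0, 281.0], [362.0, 252.0]]
120 .........................................................................#######
128 .........................................................................#.#####
136 ............................................................................####
144 ...........................................................................#####
152 ............................................................................##.#
160 ............................................................................#.##
168 ............
[... 2003 characters left out ...]
....................
360 ...........................######################...............................
368 ............................####################................................
376 ..............................#################.................................
384 ................................#############...................................
392 ................................................................................
400 ................................................................................
408 ................................................................................
416 ................................................................................
```

```bash
python3 -m pendant '[-0.0035,0,-0.0045,0.025,-0.004,-0.003,0,-0.0035,0,-0.0045,0.055,-0.004,-0.003,0,-0.0035,0,-0.0045,0.085,-0.004,-0.003,0,-0.0035,0,-0.0045,0.11,-0.004,-0.003,0,-0.0035,0,-0.0045,0.1237,-0.004,-0.003,0,-0.0035,0,-0.0045,0.1237,-0.004,-0.003,0,-0.0035,0,-0.0045,0.1237,-0.004,-0.003,0]'
python3 -m pendant '[0,0,0,0,0,0,60,0,0,0,0,0,0,120,0,0,0,0,0,0,255,0,0,0,0,0,0,255,0,0,0,0,0,0,255,0,0,0,0,0,0,255]'
python3 -m pendant '[0,0,0,-0.008,0,0,255,0,0,0,-0.02,0,0,255,0,0,0,-0.035,0,0,255,0,0,0,-0.055,0,0,255,0,0,0,-0.075,0,0,255,0,0,0,-0.09,0,0,255,0,0,0,-0.09,0,0,255,0,0,0,-0.09,0,0,255]'
python3 - <<'E'
from h import *
st();go((.5939,-.2162,.113),-12.2)
E
```

```text
time: 29.87
ee_pos: [0.4048, -0.2576, 0.0167]
tool_rot: [-65.0, 89.8, -176.5]
force: [-0.2, 0.2, 0.8]
finger_gap: 0.085
time: 30.37
ee_pos: [0.405, -0.2578, 0.0181]
tool_rot: [-16.8, 89.9, -128.3]
force: [-0.4, -0.1, 4.9]
finger_gap: 0.0647
time: 31.03
ee_pos: [0.4045, -0.2575, 0.1075]
tool_rot: [-39.8, 89.9, -151.3]
force: [-0.1, 0.4, -2.7]
finger_gap: 0.0647
t31.03 [ 0.4045 -0.2575  0.1075] jaw -21.5 down [-0.002 -0.001 -1.   ] F [-0.1  0.4 -2.7] gap 0.0647 q [ 38.  25. -14. 127.  12.  29.  -7.]
row [-0.1631, 0.0015, 0.0015] [-0.0059, 0.161, -0.108] rows>=4.7
```

```bash
python3 -m pendant '[-0.02,0,0,-0.003,0.015,-0.01,255,-0.045,0,0,-0.006,0.04,-0.027,255,-0.07,0,0,-0.006,0.065,-0.044,255,-0.095,0,0,-0.006,0.09,-0.061,255,-0.12,0,0,-0.006,0.115,-0.078,255,-0.145,0,0,-0.006,0.14,-0.094,255,-0.163,0,0,-0.006,0.155,-0.104,255,-0.163,0,0,-0.006,0.161,-0.108,255]'
python3 -m pendant '[0,0,0,0,0,0,255,0,0,0,0,0,0,255,0,0,0,0,0,0,255]'
python3 - <<'E'
from h import *
st();go((.5939,-.2162,.037),-12.2)
E
```

```text
time: 31.7
ee_pos: [0.5966, -0.2135, 0.1101]
tool_rot: [-116.8, 89.8, 141.3]
force: [-0.2, 1.3, -2.0]
finger_gap: 0.0644
time: 31.95
ee_pos: [0.5904, -0.2164, 0.1103]
tool_rot: [-80.4, 89.5, 177.3]
force: [0.1, -0.9, -2.5]
finger_gap: 0.0648
t31.95 [ 0.5904 -0.2164  0.1103] jaw -12.3 down [-0.009  0.    -1.   ] F [ 0.1 -0.9 -2.5] gap 0.0648 q [ 27.  34. -16. 108.  13.  41.  -9.]
row [-0.0012, 0.0014, 0.0085] [0.0733, 0.004, -0.001] rows>=1.8
```

```bash
python3 -m pendant '[0,0,0.004,0.01,0.002,-0.001,255,0,0,0.004,0.022,0.002,-0.001,255,0,0,0.004,0.034,0.002,-0.001,255,0,0,0.004,0.046,0.002,-0.001,255,0,0,0.004,0.057,0.002,-0.001,255,0,0,0.004,0.066,0.002,-0.001,255,0,0,0.004,0.071,0.002,-0.001,255,0,0,0.004,0.071,0.002,-0.001,255]'
python3 -m pendant '[0,0,0,0.001,0,0,255,0,0,0,0.002,0,0,255,0,0,0,0.003,0,0,255,0,0,0,0.003,0,0,255]'
python3 - <<'E'
from h import *
st()
E
```

```text
time: 32.62
ee_pos: [0.5942, -0.2146, 0.0385]
tool_rot: [-88.0, 89.8, 169.9]
force: [-0.4, 0.7, -2.6]
finger_gap: 0.0646
time: 32.95
ee_pos: [0.5957, -0.2151, 0.0377]
tool_rot: [37.8, 90.0, -64.4]
force: [-0.3, 0.3, -2.6]
finger_gap: 0.0645
t32.95 [ 0.5957 -0.2151  0.0377] jaw -12.2 down [ 0.    -0.001 -1.   ] F [-0.3  0.3 -2.6] gap 0.0645 q [ 25.  39. -13. 110.  16.  33. -11.]
```

```bash
python3 -m pendant '[0,0,0,0.001,-0.001,0,255,0,0,0,0.002,-0.001,0,255,0,0,0,0.003,-0.001,0,255,0,0,0,0.003,-0.001,0,255,0,0,0,0.003,-0.001,0,255]'
python3 -m pendant '[0,0,0,0.001,0,0,255,0,0,0,0.002,0,0,255,0,0,0,0.002,0,0,255,0,0,0,0.002,0,0,255]'
```

```text
time: 33.37
ee_pos: [0.5943, -0.2148, 0.0343]
tool_rot: [-59.7, 90.0, -161.8]
force: [-0.1, 0.2, -1.8]
finger_gap: 0.0643
time: 33.7
ee_pos: [0.5945, -0.2148, 0.0332]
tool_rot: [-14.7, 90.0, -116.9]
force: [-3.0, 1.7, 5.9]
finger_gap: 0.0642
```

```bash
python3 -m pendant '[0,0,0,0,0,0,60,0,0,0,0,0,0,30,0,0,0,0,0,0,0,0,0,0,0,0,0,0,0,0,0,0,0,0,0]'
python3 -m pendant '[0,0,0,-0.015,0,0,0,0,0,0,-0.04,0,0,0,0,0,0,-0.07,0,0,0,0,0,0,-0.105,0,0,0,0,0,0,-0.13,0,0,0,0,0,0,-0.13,0,0,0]'
python3 - <<'E'
from h import *
st();i,_=cam("scene");j,_=cam("side");cv2.imwrite("pics/s17.png",j)
ms={"scene":cv2.inRange(cv2.cvtColor(i,cv2.COLOR_BGR2HSV),(0,100,30),(18,255,255))>0,"side":cv2.inRange(cv2.cvtColor(j,cv2.COLOR_BGR2HSV),(0,100,30),(18,255,255))>0}
for n in ms:
    _,l,s,_=cv2.connectedComponentsWithStats(ms[n].astype(np.uint8));print(n,[q.tolist() for q in s[1:] if q[4]>200])
    q=proj(n,cyl(.377,-.335));print("pred A bbox",q.min(0).round(),q.max(0).round())
go((.377,-.335,.14),-21.5)
E
```

```text
time: 34.12
ee_pos: [0.5944, -0.2148, 0.0321]
tool_rot: [-50.9, 90.0, -153.1]
force: [-0.7, -0.3, -0.2]
finger_gap: 0.0854
time: 34.62
ee_pos: [0.5988, -0.2157, 0.1683]
tool_rot: [83.9, 89.4, -18.3]
force: [0.3, 0.2, 0.6]
finger_gap: 0.0852
t34.62 [ 0.5988 -0.2157  0.1683] jaw -12.2 down [ 0.01  -0.003 -1.   ] F [0.3 0.2 0.6] gap 0.0852 q [ 28.  30. -17. 105.  12.  46.  -8.]
scene [[0, 0, 33, 36, 918], [597, 40, 43, 66, 1575], [0, 111, 22, 53, 611], [111, 110, 159, 150, 8443], [268, 146, 23, 37, 745], [394, 297, 69, 49, 954], [471, 394, 108, 86, 3730], [603, 450, 37, 30, 556]]
pred A bbox [267. 146.] [291. 184.]
side [[218, 0, 96, 74, 3522], [64, 4, 169, 124, 8937], [344, 84, 30, 36, 397], [254, 120, 29, 24, 328], [350, 320, 64, 160, 8795], [253, 413, 40, 55, 1715]]
pred A bbox [254. 410.] [296. 466.]
row [0.1625, 0.0006, -0.0022] [0.0232, -0.188, 0.1633] rows>=6.0
```

```bash
python3 - <<'E'
from h import *
go((.375,-.336,.14))
E
python3 -m pendant '[0,0,0,0.002,-0.015,0.012,0,0,0,0,0.006,-0.045,0.04,0,0,0,0,0.012,-0.075,0.07,0,0,0,0,0.016,-0.105,0.1,0,0,0,0,0.02,-0.135,0.12,0,0,0,0,0.023,-0.165,0.14,0,0,0,0,0.023,-0.185,0.16,0,0,0,0,0.023,-0.19,0.165,0]'
python3 -m pendant '[0,0,0,0,0,0,0,0,0,0,0,0,0,0,0,0,0,0,0,0,0]'
python3 - <<'E'
from h import *
st();go((.375,-.336,.14),-12.2)
w,c=cam("wrist");q=proj(c,cyl(.375,-.336)[40:]);print("pred rim",q.min(0),q.max(0))
m=(cv2.inRange(cv2.cvtColor(w,cv2.COLOR_BGR2HSV),(0,100,30),(18,255,255))>0).astype(np.uint8)
_,l,s,_=cv2.connectedComponentsWithStats(m);print([x.tolist() for x in s[1:] if x[4]>300])
E
```

```text
row [0.0, 0.0, 0.0] [0.0232, -0.1897, 0.1647] rows>=6.1
time: 35.38
ee_pos: [0.366, -0.3373, 0.1371]
tool_rot: [-92.1, 89.5, 165.3]
force: [-0.5, 0.1, -0.4]
finger_gap: 0.0851
time: 35.63
ee_pos: [0.3757, -0.3349, 0.1392]
tool_rot: [146.8, 90.0, 44.8]
force: [0.0, -0.5, 0.5]
finger_gap: 0.0855
t35.63 [ 0.3757 -0.3349  0.1392] jaw -12.0 down [ 0.001  0.001 -1.   ] F [ 0.  -0.5  0.5] gap 0.0855 q [ 50.  24. -17. 123.  12.  35.  12.]
row [0.0028, -0.0007, -0.0004] [-0.0008, -0.0005, 0.0012] rows>=0.0
pred rim [266.82771685 195.44646828] [368.28927436 292.89327238]
[[480, 0, 160, 311, 44196], [266, 184, 99, 110, 7694], [583, 343, 57, 38, 832], [528, 434, 49, 46, 1371]]
```

```bash
python3 -m pendant '[0,0,0,0.025,-0.001,0.001,0,0,0,0,0.055,-0.001,0.001,0,0,0,0,0.085,-0.001,0.001,0,0,0,0,0.11,-0.001,0.001,0,0,0,0,0.121,-0.001,0.001,0,0,0,0,0.121,-0.001,0.001,0,0,0,0,0.121,-0.001,0.001,0]'
python3 -m pendant '[0,0,0,0,0,0,60,0,0,0,0,0,0,120,0,0,0,0,0,0,255,0,0,0,0,0,0,255,0,0,0,0,0,0,255,0,0,0,0,0,0,255]'
python3 -m pendant '[0,0,0,-0.008,0,0,255,0,0,0,-0.02,0,0,255,0,0,0,-0.035,0,0,255,0,0,0,-0.055,0,0,255,0,0,0,-0.075,0,0,255,0,0,0,-0.09,0,0,255,0,0,0,-0.09,0,0,255,0,0,0,-0.09,0,0,255]'
python3 - <<'E'
from h import *
st();go((.5685,-.3335,.11),-12.2)
E
```

```text
time: 36.27
ee_pos: [0.3739, -0.3356, 0.018]
tool_rot: [-125.6, 89.9, 132.3]
force: [0.2, -0.7, -0.1]
finger_gap: 0.0854
time: 36.77
ee_pos: [0.3737, -0.3371, 0.0199]
tool_rot: [60.5, 89.9, -41.7]
force: [-0.7, 1.6, 7.4]
finger_gap: 0.0646
time: 37.43
ee_pos: [0.3728, -0.3373, 0.1094]
tool_rot: [41.6, 89.9, -60.6]
force: [0.2, 0.0, -1.2]
finger_gap: 0.0641
t37.43 [ 0.3728 -0.3373  0.1094] jaw -12.2 down [ 0.001 -0.002 -1.   ] F [ 0.2  0.  -1.2] gap 0.0641 q [ 49.  26. -16. 124.  14.  31.  11.]
row [-0.0002, 0.0015, -0.0014] [-0.0005, 0.1905, -0.0451] rows>=4.7
```

```bash
python3 -m pendant '[0,0,0,0,0.015,-0.004,255,0,0,0,0,0.042,-0.01,255,0,0,0,0,0.072,-0.017,255,0,0,0,0,0.102,-0.024,255,0,0,0,0,0.132,-0.031,255,0,0,0,0,0.16,-0.038,255,0,0,0,0,0.182,-0.043,255,0,0,0,0,0.19,-0.045,255]'
python3 -m pendant '[0,0,0,0,0,0,255,0,0,0,0,0,0,255,0,0,0,0,0,0,255,0,0,0,0,0,0,255]'
python3 - <<'E'
from h import *
st();go((.5685,-.3335,.039),-12.2)
E
```

```text
time: 38.1
ee_pos: [0.5733, -0.3306, 0.1069]
tool_rot: [127.0, 89.8, 25.0]
force: [0.8, 0.3, -1.6]
finger_gap: 0.0647
time: 38.43
ee_pos: [0.5653, -0.3334, 0.1077]
tool_rot: [-76.8, 89.8, -179.1]
force: [0.4, 0.0, -2.3]
finger_gap: 0.0646
t38.43 [ 0.5653 -0.3334  0.1077] jaw -12.3 down [-0.004 -0.    -1.   ] F [ 0.4  0.  -2.3] gap 0.0646 q [ 37.  35. -15. 104.  13.  42.   2.]
row [-0.0013, 0.0008, 0.0035] [0.0687, 0.0034, -0.0006] rows>=1.6
```

```bash
python3 -m pendant '[0,0,0.002,0.01,0.002,0,255,0,0,0.002,0.022,0.002,0,255,0,0,0.002,0.034,0.002,0,255,0,0,0.002,0.046,0.002,0,255,0,0,0.002,0.056,0.002,0,255,0,0,0.002,0.064,0.002,0,255,0,0,0.002,0.067,0.002,0,255,0,0,0.002,0.068,0.002,0,255]'
python3 -m pendant '[0,0,0,0.001,0,0,255,0,0,0,0.002,0,0,255,0,0,0,0.003,0,0,255,0,0,0,0.003,0,0,255,0,0,0,0.003,0,0,255]'
python3 -m pendant '[0,0,0,0.001,0,0,255,0,0,0,0.002,0,0,255,0,0,0,0.002,0,0,255,0,0,0,0.002,0,0,255]'
```

```text
time: 39.1
ee_pos: [0.5693, -0.3329, 0.0391]
tool_rot: [-119.9, 90.0, 138.0]
force: [0.1, 0.4, -1.6]
finger_gap: 0.0646
time: 39.52
ee_pos: [0.57, -0.3334, 0.0377]
tool_rot: [75.3, 89.9, -26.9]
force: [0.9, -0.6, -2.4]
finger_gap: 0.0647
time: 39.85
ee_pos: [0.5697, -0.3332, 0.0353]
tool_rot: [75.0, 89.9, -27.1]
force: [-0.7, 0.1, -2.8]
finger_gap: 0.0646
```

```bash
python3 -m pendant '[0,0,0,0.001,0,0,255,0,0,0,0.001,0,0,255,0,0,0,0.002,0,0,255,0,0,0,0.002,0,0,255,0,0,0,0.002,0,0,255]'
```

```text
time: 40.27
ee_pos: [0.5699, -0.3333, 0.035]
tool_rot: [57.7, 89.9, -44.5]
force: [-3.7, 2.1, 9.2]
finger_gap: 0.0646
```

Contact; release, rise and move away, then check by silhouette fits.

```bash
python3 -m pendant '[0,0,0,0,0,0,60,0,0,0,0,0,0,30,0,0,0,0,0,0,0,0,0,0,0,0,0,0,0,0,0,0,0,0,0]'
python3 -m pendant '[0,0,0,-0.015,0,0,0,0,0,0,-0.04,0,0,0,0,0,0,-0.07,0,0,0,0,0,0,-0.105,0,0,0,0,0,0,-0.145,0,0,0,0,0,0,-0.185,0,0,0,0,0,0,-0.225,0,0,0,0,0,0,-0.25,0,0,0]'
python3 -m pendant '[0,0,0,0,-0.02,0.03,0,0,0,0,0,-0.04,0.06,0,0,0,0,0,-0.06,0.09,0,0,0,0,0,-0.06,0.12,0,0,0,0,0,-0.06,0.14,0,0,0,0,0,-0.06,0.14,0,0,0,0,0,-0.06,0.14,0]'
python3 - <<'E'
from h import *
st();ims={n:cam(n)[0] for n in("scene","side")};w,c=cam("wrist")
for n in ims:cv2.imwrite(f"pics/end_{n}.png",ims[n])
cv2.imwrite("pics/end_w.png",w)
a=cv2.imread("pics/scene0.png");b=cv2.imread("pics/side0.png")
for nm,A,B,(x,y),r0 in(("peg",a,ims["scene"],(344,268),9),("tongue",a,ims["scene"],(304,305),9),("ball",b,ims["side"],(366,188),9),("peg side",b,ims["side"],(332,190),9),("mug",a,ims["scene"],(497,310),22),("carton",a,ims["scene"],(430,400),35),("bottle",b,ims["side"],(457,310),22)):
    t=A[y-r0:y+r0+1,x-r0:x+r0+1];R2=r0+12;r=cv2.matchTemplate(B[y-R2:y+R2+1,x-R2:x+R2+1],t,cv2.TM_CCOEFF_NORMED);m=cv2.minMaxLoc(r);print(nm,round(m[1],3),"shift",m[3][0]-12,m[3][1]-12)
P={"B":(.5942,-.2150),"A":(.570,-.3333)}
for n,im in ims.items():
    for k,p in P.items():
        m=sil(n,cyl(*p,z0=.015));h=cv2.cvtColor(im,cv2.COLOR_BGR2HSV);q=proj(n,cyl(*p,z0=.015));print(n,k,"bbox",q.min(0).round(),q.max(0).round())
# ascii of side view around the caddy: brightness diff from first picture
d=(cv2.absdiff(b,ims["side"]).max(2)>25)
for v in range(290,480,5):print(v,"".join(".#"[int(x)] for x in d[v,320:430:2]))
q=np.array([[u,v] for v in range(480) for u in range(0)])
E
```

```text
time: 40.68
ee_pos: [0.5699, -0.3333, 0.0331]
tool_rot: [79.8, 89.9, -22.3]
force: [0.5, 0.2, 0.3]
finger_gap: 0.0854
time: 41.35
ee_pos: [0.5712, -0.3337, 0.2882]
tool_rot: [76.0, 89.6, -26.2]
force: [0.8, -0.6, 0.3]
finger_gap: 0.0854
time: 41.93
ee_pos: [0.4802, -0.4586, 0.2828]
tool_rot: [82.4, 89.9, -19.9]
force: [0.4, 0.9, -0.3]
finger_gap: 0.0856
t41.93 [ 0.4802 -0.4586  0.2828] jaw -12.4 down [ 0.001 -0.    -1.   ] F [ 0.4  0.9 -0.3] gap 0.0856 q [ 51.  25. -16.  95.   8.  61.  20.]
peg 0.974 shift 0 0
tongue 0.959 shift 0 -1
ball 0.976 shift 0 0
peg side 0.842 shift 0 -1
mug 1.0 shift 0 0
carton 1.0 shift 0 0
bottle 0.997 shift 0 0
scene B bbox [222. 188.] [252. 232.]
scene A bbox [206. 165.] [235. 206.]
side B bbox [359. 326.] [396. 379.]
side A bbox [362. 384.] [402. 440.]
290 #######################################################
295 #######################################################
300 #######################################################
305 #######################################################
310 ###########################################.###########
315 #
[... 1274 characters left out ...]
#.....#############################.####
425 ################.....#####################.############
430 ################......####################.############
435 ################......#.##################.############
440 #################.#.......################.############
445 #################.....#...#######.########..###########
450 ###################...#.............#######.###########
455 ###################....#..#..........######.###########
460 #################.#...#..#...........######.###########
465 #################.#.............###.#######..##########
470 #######################################################
475 #################...#..##...##.......##.#..#..#########
```

```bash
python3 - <<'E'
from h import *
w,c=cam("wrist");k,_=cam("scene");j,_=cam("side")
def score(c,G,x,y,z):
    q=proj(c,cyl(x,y,h=z)[40:]);u=np.round(q).astype(int);ok=(u[:,0]>=0)&(u[:,0]<640)&(u[:,1]>=0)&(u[:,1]<480)
    return G[u[ok,1],u[ok,0]].mean() if ok.sum()>25 else -1
for n,im,C in(("wrist",w,c),("side",j,"side"),("scene",k,"scene")):
    g=cv2.GaussianBlur(im,(0,0),1).astype(np.float32);G=np.sqrt(cv2.Sobel(g,5,1,0)**2+cv2.Sobel(g,5,0,1)**2).max(2)
    for nm,(x,y) in{"B":(.5942,-.215),"A":(.57,-.3333)}.items():
        S=[(score(C,G,x+dx,y+dy,.103),dx,dy) for dx in np.arange(-.02,.021,.002) for dy in np.arange(-.02,.021,.002)]
        b=max(S);print(n,nm,"best %.0f at %.3f %.3f"%b,"here %.0f"%score(C,G,x,y,.103),"median %.0f"%np.median([s[0] for s in S]))
st()
E
```

```text
wrist B best -1 at 0.020 0.020 here -1 median -1
wrist A best 100 at 0.004 0.004 here 85 median 43
side B best 102 at 0.020 0.020 here 22 median 19
side A best 114 at 0.020 0.014 here 81 median 67
scene B best 148 at -0.000 -0.002 here 147 median 65
scene A best 150 at -0.000 -0.002 here 149 median 80
t42.23 [ 0.4823 -0.4557  0.2834] jaw -12.0 down [ 0.002 -0.    -1.   ] F [ 0.7 -0.5  0.6] gap 0.0850 q [ 51.  25. -16.  95.   8.  61.  20.]
```

```bash
python3 - <<'E'
from h import *
a=cv2.imread("pics/scene0.png");k=cv2.imread("pics/end_scene.png");t=np.linspace(0,2*np.pi,60)
g=cv2.GaussianBlur(k,(0,0),.8).astype(np.float32);G=np.sqrt(cv2.Sobel(g,5,1,0)**2+cv2.Sobel(g,5,0,1)**2).max(2)
for y in np.arange(.03,.15,.006):
    q=np.round(proj("scene",np.c_[.678+.036*np.cos(t),0*t+y,.084+.036*np.sin(t)])).astype(int);m=np.zeros((480,640),np.uint8);cv2.fillPoly(m,[q],1);m=m>0
    print(round(y,3),"edge %.0f"%G[q[:,1],q[:,0]].mean(),"changed frac %.2f"%(cv2.absdiff(a,k).max(2)[m]>30).mean())
E
```

```text
0.03 edge 123 changed frac 0.43
0.036 edge 132 changed frac 0.51
0.042 edge 146 changed frac 0.59
0.048 edge 137 changed frac 0.67
0.054 edge 115 changed frac 0.68
0.06 edge 107 changed frac 0.62
0.066 edge 111 changed frac 0.54
0.072 edge 129 changed frac 0.43
0.078 edge 94 changed frac 0.36
0.084 edge 120 changed frac 0.30
0.09 edge 166 changed frac 0.21
0.096 edge 80 changed frac 0.17
0.102 edge 83 changed frac 0.17
0.108 edge 87 changed frac 0.19
0.114 edge 85 changed frac 0.17
0.12 edge 102 changed frac 0.16
0.126 edge 93 changed frac 0.15
0.132 edge 111 changed frac 0.16
0.138 edge 118 changed frac 0.14
0.144 edge 117 changed frac 0.09
```

```bash
python3 -c "
from plant import *
print(sign_off())"
```

```text
the job is handed in; nothing more can be done
None
```

The job is done and handed in at about 42 s of the 200 s allowed. I had used all 16 picture views by then, so the end state is checked by image calculations only, not by eye.

**Lever and skewer:** I swung the lever open to its stop, took the skewer out and ran it through both rings, which stood in slots 1 and 2. I lifted the rings off as one stack, hung the loaded skewer back in both forks, and swung the lever shut to its stop.

**Jars:** Two jars were present. I lifted both over the caddy lip and lowered them in small steps until they touched the floor, then released them. I saw no sign of a jar being knocked aside.

**Last checks:**
- **Lever and skewer tip:** the peg, tongue and ball match the first pictures within 1 px.
- **Rings:** their outlines lie at about y = 0.04 to 0.09 m, between the forks at about 0.02 and 0.16 m.
- **Jars:** in the scene camera both rims sit within 2 mm of where I set them, at the height expected for jars standing upright in the caddy.
- **Bystanders:** the mug, bottle and carton show no shift.

**What failed or disagreed:**
- **First try at the lever:** it closed on nothing. The real fingertips sit about 29 mm behind the reported tool point when shut. I corrected for that, and nothing was disturbed.
- **Side camera:** it did not confirm the jars at the end, probably because the arm was in its view.
- **Wrist camera:** it had only jar A fully in frame and put it about 6 mm from where I set it.

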